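# Screw the winged cap back onto the glaze can

### The arm

A 6-joint arm with a two-finger parallel gripper is mounted at the origin on the work surface. World frame = base frame: x ahead of the robot, y to its left, z up, the work surface at z = 0. Lengths are in m, angles in rad, forces in N, time in s.
With the tool pointing down it reaches from about 0.3 to 0.825 m from the base axis. Payload 5.4 kg.
Tool frame: the origin (TCP) lies midway between the tips of the shut fingers; the grasp point (between the pads) lies 19 mm behind it (ctrl.grip_depth is the z of the grasp point in the tool frame, in m); z points along the fingers, y is the direction in which the jaws open and shut (so a half turn about z gives the same grasp; the last joint's range is limited). The gripper opens to 92 mm and grips with 3 to 60 N. Pads are 20 mm wide; open, the fingers measure 128 mm over their backs; the gripper's body (75 mm by 189 mm) begins 69 mm behind the grasp point.
Start: joints at [-0.21, 0.158, 1.597, -0, 1.386, -0.21], TCP at [0.575, -0, 0.191] pointing down, gripper open.
Joint ranges: [-2.91, 2.91], [-0.94, 2.29], [0.18, 2.7], [-1.29, 4.43], [0.17, 2.64], [-3, 3]. Speed limits (rad/s): [2.57, 2.57, 3.14, 3.14, 3.14, 3.14].

### API

Orientations are given as a unit quaternion [w, x, y, z].
In Python, from workcell import ctrl, vision, hand_in gives the robot as it stands. The module is installed in compiled form; this text tells all that it offers.
- The arm moves only by the tool move_arm, never from a script. Its argument "commands" is one flat list of numbers, 7 for each row, row after row: the turn, a rotation vector about the world's x, y, z in rad, then the shift along the world's x, y, z in mm, then the gripper's target within -1 to 1 (fully open at 1, half-way at 0, shut at -1). In form: [wx, wy, wz, x, y, z, gripper, wx, wy, wz, x, y, z, gripper, ...]. A call has 1 to 5 rows; each row shifts and turns the commanded pose from where the row before left it; what a row does not reach is not made up. A row lasts 1/8 s, in which the tool goes at most 62.5 mm and 10.7 degrees, less where a joint would pass 70% of its speed; a pose out of reach is approached as far as the arm can. A call is refused whole if a number of a shift passes 62.5 or a number of a turn 0.188, either way. A call with a gripper value outside its range is refused whole. The fingers move at their own pace and stop on an object; the grip force is fixed at half the most. Time passes only in rows, so rows that do not move let the fingers close. It gives the time, the measured TCP pose, the force and the opening at its end, in the units of the state.
- ctrl.read_state(): the state, without advancing time (a new reading comes with each control period).
- vision.camera(name): name is "scene" or "side" or "wrist"; returns the picture (384x512x3 uint8, blue, green, red); there is no depth.
- vision.camera_model(name): a dict with "intrinsics" (3x3 intrinsics, pixels), "cam_to_world" (4x4, takes a point from camera to world coordinates). Camera axes: x right, y down, z forward; pixel columns grow to the right and rows downward; lengths in m; the calibration is good to about 2 mm. A picture is of the moment at which its call begins: read the wrist's pose just before it. camera_model takes no time and is no camera call; for the wrist camera it gives the pose at the moment of the call.
- hand_in(): hands the job in, once; it reports no verdict.
The state is a dict: "t": time; "joint_pos": joint angles; "qvel": joint speeds; "effort": joint torques, N m; "position": TCP position; "ee_rot": TCP orientation; "ft_force": force on the tool from outside, world axes, zero at the start; "torque": the same for the moment, N m; "gripper_width": finger opening in m.
Only numpy, scipy, OpenCV 4.12 (cv2) and the standard library are available. Lean on these libraries where they do the work, as an engineer would, in place of code of your own. Each camera call takes 0.05 s, during which the arm holds its last target.

### The job

Close the glaze can with its orange winged cap: set the cap level on the neck, turn it lightly backward (anticlockwise) until you feel the thread starts drop in, then screw it forward until it is fully home against its stops, and let go. Keep the force on the threads light throughout, well under 40 N, so that nothing is cross-threaded or jammed, and leave the pots and other things around it where they are.

Things in the scene. Friction and masses are not known exactly. Their poses are not given: they have to be found in the camera images.
- cap_center (a point): Loose orange screw cap standing on the bench, open side down, about 60 g; this is its centre, on its axis, 22 mm above its lower rim. z: its axis, up; x: along its wing. Skirt 62 mm across, 22.9 mm high to its flat top; cap with wing 43.9 mm high.
- cap_wing (a point): Centre of the wing, the straight finger bar on the cap's top, 11.4 mm above cap_center: 52 mm long (x), 16 mm wide (y, so fingers close along y), 21 mm high (z). The cap is held and turned by it.
- cap_rim (a point): Centre of the cap's open lower rim. Inside, 2 to 6 mm above the rim, are three thread lugs a third of a turn apart, each 10 mm long, leaving a 47 mm bore between them. Skirt bore 56 mm.
- mouth (a point): Centre of the top rim of the can's open white neck, on its vertical axis, z up. Neck 30 mm high above the flat can top, outside 45 mm (top edge bevelled to 41 mm), 54 mm over the threads: a centred cap has 1 mm play all round. The neck was crimped in at any turn: these axes do not tell where the threads start.
- thread (a point): Neck axis, 5 mm below the mouth, level with the thread starts. Three starts a third of a turn apart; clockwise from above screws on. Each thread falls clockwise, 24 mm a turn, for 78 degrees, and ends at an upright stop rib as high as the starts; then 38 degrees open to the next start. A lug in the thread has 1 mm up-and-down play.
- neck_foot (a point): Neck axis at the can top, 30 mm below the mouth. At a wrong turn the cap rides on the threads, cap_center 10.4 to 15.5 mm above the mouth: clockwise the lugs jam on the ribs; anticlockwise, by 105 degrees at most, it may slip 5 mm off a rib, climbs up to 5 mm, then falls 8 mm to 7.2-8.8 mm and stops. Then 78 to 95 degrees clockwise sink it home against the ribs: 2.5 mm.
- can: Full rectangular grey-green glaze can, 115 (x) x 175 (y) x 135 mm (z), held fast in a low steel bench bay; origin: centre of its underside on the bench. The neck, part of the can, stands on its top 45 mm from the middle towards +y; a steel handle 18 mm high stands along y at the other end of the top.
- pot_a: Bystander: low round glazed pot, pale green with white specks and a bare cream foot, 80 mm wide, 74 mm high. Origin: centre of its underside.
- pot_b: Bystander: bellied glazed pot, pale green with white specks, 84 mm wide, 78 mm high. Origin: centre of its underside.
- pot_c: Bystander: straight glazed pot, pale green with white specks, 84 mm wide, 78 mm high. Origin: centre of its underside.
- glaze_jar: Bystander: closed round white glaze jar with a blue-green band, 72 mm wide, 80 mm high. Origin: centre of its underside.
- black_lid: Bystander: plain flat black round lid of another jar, no wing, 68 mm wide, 15 mm high. Origin: centre of its underside.
- test_tile: Bystander: flat fired test tile, cream with one part glazed green, 55 x 90 x 12 mm. Origin: centre of its underside.
- brush: Bystander: a brush lying on the bench, about 0.16 m long. Origin on its axis.
There are look-alikes about, which are no part of the job. Of the things like the part that bears cap_center, leave any that is grey or turquoise; of the rest the larger one is meant.

How it is judged:
On the way:
1. the cap has dropped into the thread starts, level, cap_center less than 9.2 mm above the mouth (z of cap_center in the frame of mouth below 0.0092 m and horizontal distance between cap_center and mouth below 0.003 m and angle between cap_center's own z axis and vertical below 0.06 rad), for 0.1 s.
At the end, for the whole second after the job is handed in: The cap is screwed fully home on the neck: cap_center within 3 mm of the neck's axis and less than 3.5 mm above the mouth point (2.5 mm is against the stops), tilted less than 0.06 rad, released and at rest (z of cap_center in the frame of mouth between 0 and 0.0035 m and horizontal distance between cap_center and mouth below 0.003 m and angle between cap_center's own z axis and vertical below 0.06 rad and linear speed of cap below 0.01 m/s); the robot touches nothing.
It fails at once if the force between cap and can (with its neck) goes above 40 N: threads forced (contact force between cap and can above 40 N).
It fails at once if the cap is cocked on the neck by more than 0.14 rad (z of cap_center in the frame of mouth below 0.012 m and horizontal distance between cap_center and mouth below 0.012 m and angle between cap_center's own z axis and vertical above 0.14 rad).
It fails at once if a pot or another bystander is moved by more than 25 mm (distance of any of pot_a, pot_b, pot_c, glaze_jar, black_lid, test_tile, brush from where it was at the start of the episode above 0.025 m).
It also fails if it takes over 70 s, if anything falls off the work surface, if the arm or the gripper's body presses on something with over 40 N, if the wrist force passes 120 N, or if a joint passes its speed limit or range.

## Working session

There is one attempt and no reset: what is moved stays moved. The work goes in short steps, Python scripts to look and compute and a tool call to move; the robot and the scene stay as the last step left them, time stands still between calls to the robot, and variables do not carry over. Pictures are saved under pics/ and viewed, and the job is handed in when it is done.

Besides the shell and the picture viewer there is one more tool, called after "Request:" as name(argument=value, ...) on one line, values as JSON. move_arm: Moves the arm, as the interface text tells. Its arguments: {"type":"object","properties":{"commands":{"type":"array","items":{"type":"number"}}},"required":["commands"]}

```bash
mkdir -p pics; cat > h.py <<'E'
from workcell import ctrl, vision, hand_in
import numpy as np, cv2
def snap(n,f):
    m=vision.camera_model(n); im=vision.camera(n); cv2.imwrite('pics/'+f,im); np.savez('pics/'+f[:-4],im=im,K=m['intrinsics'],T=m['cam_to_world']); return im,m
def load(f):
    d=np.load('pics/'+f+'.npz'); return d['im'],d['K'],d['T']
def ray(K,T,u,v):
    d=T[:3,:3]@np.linalg.inv(K)@np.array([u,v,1.]); return T[:3,3],d/np.linalg.norm(d)
def plane(K,T,u,v,z):
    o,d=ray(K,T,u,v); return o+d*(z-o[2])/d[2]
def proj(K,T,p):
    q=K@(T[:3,:3].T@(np.array(p)-T[:3,3])); return q[:2]/q[2]
def tri(rs):
    A=0;b=0
    for o,d in rs:
        P=np.eye(3)-np.outer(d,d); A=A+P; b=b+P@o
    return np.linalg.solve(A,b)
E
python3 - <<'E'
from h import *
for n in ['scene','side','wrist']:
    im,m=snap(n,n+'0.png'); print(n,m)
print(ctrl.read_state(),ctrl.grip_depth)
E
```

```text
scene {'intrinsics': array([[352.45597993,   0.        , 260.47374876],
       [  0.        , 352.45597993, 197.36586578],
       [  0.        ,   0.        ,   1.        ]]), 'cam_to_world': array([[-0.86058375,  0.32643819, -0.39093954,  0.97310377],
       [ 0.50917827,  0.53405606, -0.67492342,  0.6852151 ],
       [-0.01153715, -0.77988604, -0.6258152 ,  0.76389095],
       [ 0.        ,  0.        ,  0.        ,  1.        ]])}
side {'intrinsics': array([[475.00395831,   0.        , 256.11551495],
       [  0.        , 475.00395831, 181.18431441],
       [  0.        ,   0.        ,   1.        ]]), 'cam_to_world': array([[ 0.99077667, -0.09081774,  0.10056704,  0.45166189],
       [-0.13549593, -0.67255473,  0.72753762, -0.96684807],
       [ 0.00156351, -0.73445373, -0.67865697,  1.02929374],
       [ 0.        ,  0.        ,  0.        ,  1.        ]])}
wrist {'intrinsics': array([[287.01923323,   0.        , 248.48685491],
       [  0.        , 287.01923323, 185.06048943],
       [  0.        ,   0.        ,   1.        ]]), 'cam_to_world': array([[ 9.99998385e-01,  9.69203
[... 325 characters left out ...]
nt_pos': array([-2.10097451e-01,  1.58887716e-01,  1.59792451e+00,  5.01477129e-06,
        1.38617144e+00, -2.10082083e-01]), 'qvel': array([-3.51405927e-04, -2.97051491e-03, -2.72039565e-03,  6.90459154e-04,
       -1.53219122e-03, -8.36446327e-05]), 'effort': array([ 3.99315013e-04, -3.85916662e+01, -3.22434962e+01,  7.02334754e-02,
        3.51220253e-02, -9.48688057e-05]), 'position': array([5.74499880e-01, 8.87149987e-05, 1.89763662e-01]), 'ee_rot': array([-5.84888136e-04,  7.07112370e-01,  7.07100850e-01, -3.76353019e-04]), 'ft_force': array([ 0.20066422, -0.02366462, -0.76235626]), 'torque': array([-0.0034956 , -0.0410353 ,  0.03067862]), 'gripper_width': 0.09152324169992324} -0.0187
```

View pics/scene0.png

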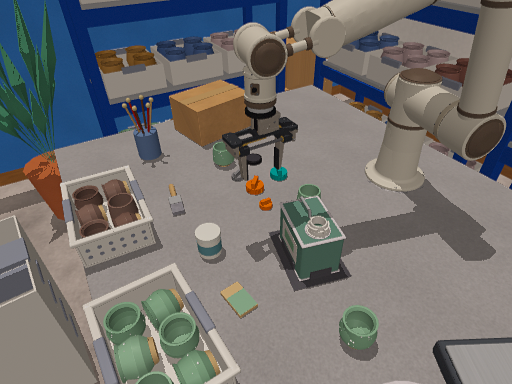

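View pics/side0.png

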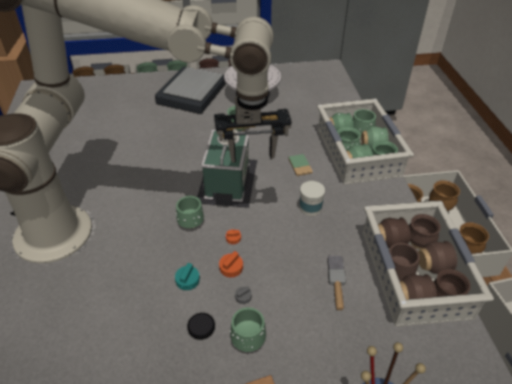

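View pics/wrist0.png

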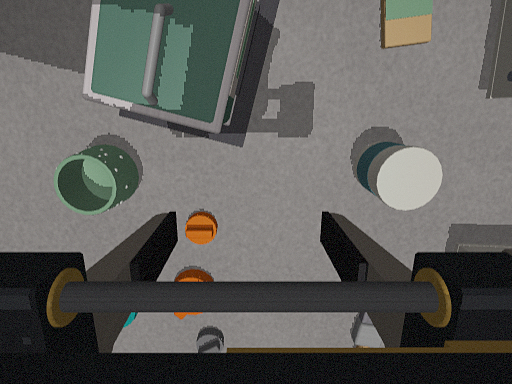

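The scene camera shows the larger orange cap at about (255,186) and the neck at (318,226). The side camera shows the cap at (231,264). In the wrist view the fingers partly hide it at (190,280).

```bash
python3 - <<'E'
from h import *
for f,pts in [('side0',{'cap':(231,264,.022),'small':(233,236,.015),'turq':(187,276,.02),'grey':(243,294,.015),'pot':(248,330,.04),'potb':(190,213,.04),'jar':(312,195,.04),'lid':(201,325,.01),'can?':(225,175,.135)}),('scene0',{'cap':(255,186,.022),'neck':(318,226,.165),'small':(266,204,.01),'turq':(279,173,.02)})]:
    im,K,T=load(f)
    for k,(u,v,z) in pts.items(): print(f,k,plane(K,T,u,v,z).round(3))
im,K,T=load('side0'); cv2.imwrite('pics/sidez.png',cv2.resize(im[90:350,150:350],None,fx=3,fy=2.3,interpolation=2))
cv2.imwrite('pics/scenez.png',cv2.resize(load('scene0')[0][130:290,200:380],None,fx=4,fy=3.7,interpolation=2))
E
```

```text
side0 cap [ 0.492 -0.196  0.022]
side0 small [ 0.507 -0.095  0.015]
side0 turq [ 0.376 -0.217  0.02 ]
side0 grey [ 0.513 -0.287  0.015]
side0 pot [ 0.512 -0.402  0.04 ]
side0 potb [ 0.393 -0.014  0.04 ]
side0 jar [0.755 0.011 0.04 ]
side0 lid [ 0.404 -0.357  0.01 ]
side0 can? [0.501 0.029 0.135]
scene0 cap [ 0.494 -0.18   0.022]
scene0 neck [0.536 0.21  0.165]
scene0 small [ 0.504 -0.088  0.01 ]
scene0 turq [ 0.377 -0.205  0.02 ]
```

View pics/scenez.png

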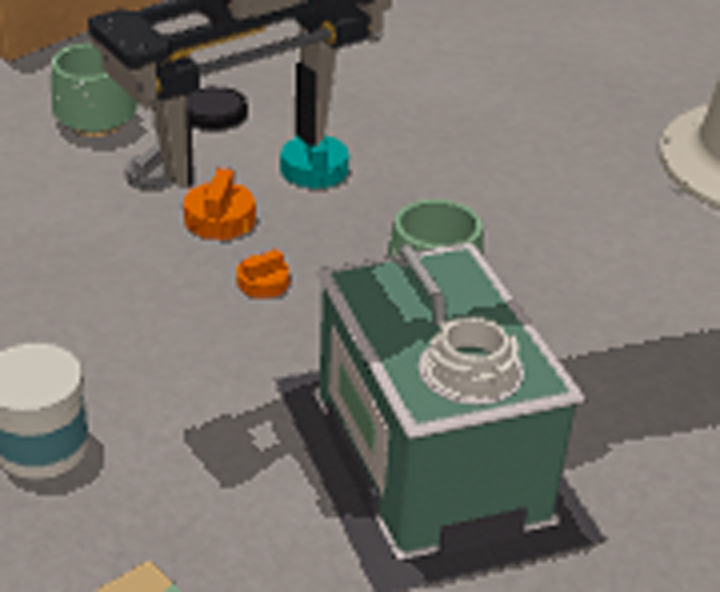

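View pics/sidez.png

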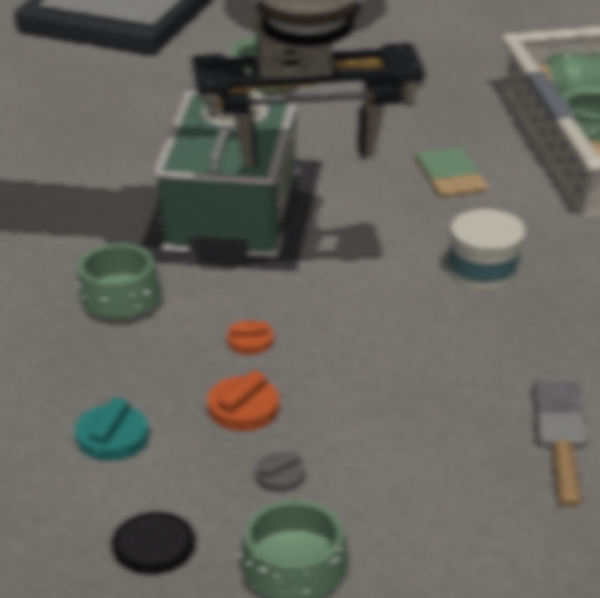

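Request:
move_arm(commands=[0, 0, 0, -16, -50, 0, 1, 0, 0, 0, -16, -50, 0, 1, 0, 0, 0, -16, -50, 0, 1, 0, 0, 0, -16, -50, 0, 1, 0, 0, 0, -16, -40, 0, 1])

```text
t: 0.78
position: [0.494, -0.2417, 0.1902]
ee_rot: [-0.0, 0.707, 0.707, -0.0]
ft_force: [-0.1, 0.0, -0.0]
gripper_width: 0.0918
```

```bash
python3 - <<'E'
from h import *
im,m=snap('wrist','wrist1.png'); print(ctrl.read_state()['position'],ctrl.read_state()['t'])
E
```

```text
[ 0.49230567 -0.24602164  0.19020451] 0.825
```

View pics/wrist1.png

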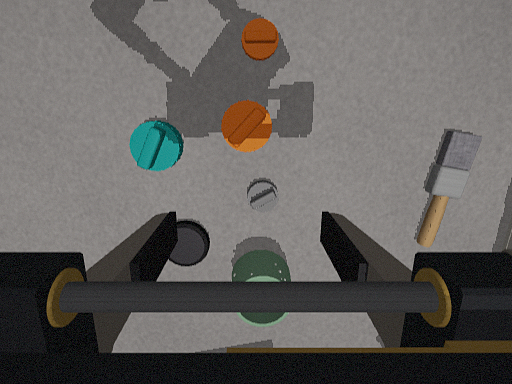

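The wrist picture shows the cap at (246,125), with its wing running from lower left to upper right, about (228,142) to (264,110).

```bash
python3 - <<'E'
from h import *
im,m=snap('wrist','wrist2.png'); print(ctrl.read_state()['position'],ctrl.read_state()['t'])
K,T=m['intrinsics'],m['cam_to_world']
hsv=cv2.cvtColor(im,cv2.COLOR_BGR2HSV)
mk=cv2.inRange(hsv,(4,150,60),(20,255,255))
n,l,s,c=cv2.connectedComponentsWithStats(mk)
for i in range(1,n):
    if s[i,4]<300: continue
    print(s[i],c[i], plane(K,T,*c[i],.0229).round(4))
    cs,_=cv2.findContours((l==i).astype('uint8'),0,1); e=cv2.fitEllipse(max(cs,key=len)); print(e,plane(K,T,*e[0],.0229).round(4), plane(K,T,*e[0],.015).round(4))
cv2.imwrite('pics/w2z.png',cv2.resize(im[85:165,200:300],None,fx=7,fy=7,interpolation=2))
E
```

```text
[ 0.49338604 -0.24337129  0.19015883] 0.875
[ 243   13   37   43 1243] [260.84875302  34.17377313] [ 0.5072 -0.0931  0.0229]
((260.8583679199219, 34.17502975463867), (36.117828369140625, 41.8468017578125), 5.112762451171875) [ 0.5072 -0.0931  0.0229] [ 0.5075 -0.0913  0.015 ]
[ 223   96   51   52 2049] [247.59346022 121.6783797 ] [ 0.4917 -0.1903  0.0229]
((247.59512329101562, 121.6693115234375), (49.7479133605957, 50.62538146972656), 173.6672821044922) [ 0.4917 -0.1903  0.0229] [ 0.4916 -0.1907  0.015 ]
[414 269  38  58 415] [437.58795181 295.02650602] [ 0.7654 -0.4362  0.0229]
((431.574462890625, 297.1373596191406), (29.625459671020508, 53.1328010559082), 162.66781616210938) [ 0.7572 -0.4397  0.0229] [ 0.763  -0.4456  0.015 ]
[408 341 104  12 538] [468.83828996 347.20446097] [ 0.8285 -0.5285  0.0229]
((467.6496887207031, 346.8872985839844), (10.668672561645508, 108.0067138671875), 89.25018310546875) [ 0.8266 -0.5279  0.0229] [ 0.8339 -0.5356  0.015 ]
```

View pics/w2z.png

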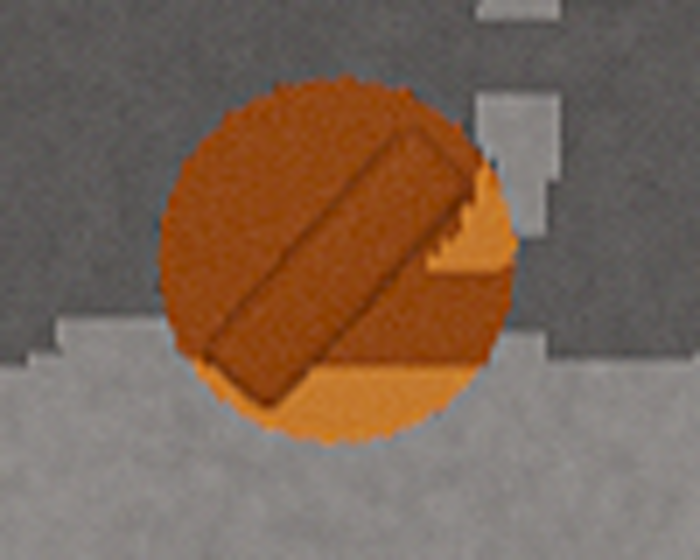

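```bash
python3 - <<'E'
from h import *
im,K,T=load('wrist2')
f=lambda u,v:plane(K,T,u/7+200-.43,v/7+85-.43,.0439)
c=[f(*p) for p in [(408,128),(475,185),(270,408),(207,355)]]
print(np.round(c,4)); print(np.mean(c,0)); d=(c[0]+c[1]-c[2]-c[3]); print(np.degrees(np.arctan2(d[1],d[0])), np.linalg.norm(d)/2, np.linalg.norm(c[0]-c[1]))
s=ctrl.read_state(); print(s['position'],s['joint_pos'],s['t'])
E
```

```text
[[ 0.5035 -0.1685  0.0439]
 [ 0.5145 -0.1775  0.0439]
 [ 0.4806 -0.2137  0.0439]
 [ 0.4702 -0.2048  0.0439]]
[ 0.49217955 -0.19111622  0.0439    ]
47.122461353573726 0.04945730485023999 0.014194666310151947
[ 0.49338604 -0.24337129  0.19015883] [-6.77166242e-01  9.49747954e-02  1.66727720e+00 -1.24295342e-03
  1.37957675e+00 -6.72158814e-01] 0.875
```

Request:
move_arm(commands=[0, 0, -0.187, -2, 12, 0, 1, 0, 0, -0.187, 0, 12, 0, 1, 0, 0, -0.187, 0, 12, -20, 1, 0, 0, -0.187, 0, 13, -20, 1, 0, 0, 0, 0, 0, -20, 1])

```text
t: 1.5
position: [0.4931, -0.1891, 0.1296]
ee_rot: [-0.0, 0.917, 0.4, 0.0]
ft_force: [0.6, -1.1, 0.3]
gripper_width: 0.0919
```

Request:
move_arm(commands=[0, 0, 0, 0, 0, -20, 1, 0, 0, 0, 0, 0, -20, 1, 0, 0, 0, 0, 0, 0, 1, 0, 0, 0, 0, 0, 0, 1])

```text
t: 2.0
position: [0.4935, -0.1908, 0.0912]
ee_rot: [0.0, 0.916, 0.4, 0.0]
ft_force: [0.1, -0.7, 0.7]
gripper_width: 0.0918
```

```bash
python3 - <<'E'
from h import *
im,m=snap('scene','scene3.png');im,m=snap('side','side3.png');s=ctrl.read_state(); print(s)
cv2.imwrite('pics/s3z.png',np.hstack([cv2.resize(load('scene3')[0][110:230,200:300],None,fx=4,fy=4,interpolation=2),cv2.resize(im[200:320,180:280],None,fx=4,fy=4,interpolation=2)]))
E
```

```text
{'t': 2.1, 'joint_pos': array([-5.97970367e-01,  1.39130057e-01,  1.82311230e+00,  1.15793353e-04,
        1.17741729e+00,  1.49727688e-01]), 'qvel': array([-0.00292199, -0.00141907,  0.00095239, -0.00076042, -0.00227912,
       -0.00242178]), 'effort': array([ 6.89939875e-02, -3.49340308e+01, -2.94238472e+01,  7.54175009e-02,
        1.29788916e-02,  1.92872438e-03]), 'position': array([ 0.49378264, -0.19122775,  0.09164144]), 'ee_rot': array([7.89743573e-04, 9.16510650e-01, 4.00009115e-01, 5.59726096e-04]), 'ft_force': array([ 0.50799925, -0.19132908,  0.29008212]), 'torque': array([-0.0105666 ,  0.07913277, -0.04463698]), 'gripper_width': 0.09184980345659029}
```

View pics/s3z.png

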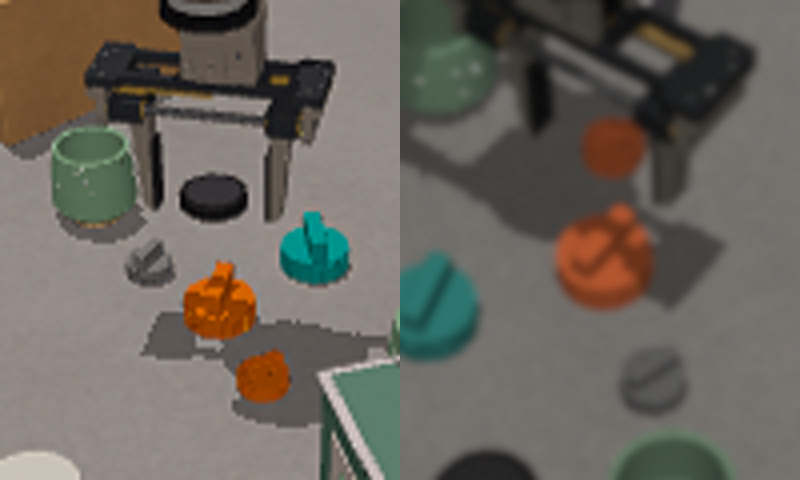

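The cap sits under the open fingers and its wing runs across the closing direction, so I'm lowering the arm.

Request:
move_arm(commands=[0, 0, 0, -1.5, 0, -20, 0.4, 0, 0, 0, 0, 0, -20, 0.2, 0, 0, 0, 0, 0, -15, 0.0, 0, 0, 0, 0, 0, -5, 0.0, 0, 0, 0, 0, 0, 0, 0.0])

```text
t: 2.72
position: [0.4917, -0.1911, 0.0307]
ee_rot: [0.0, 0.917, 0.4, 0.0]
ft_force: [-1.0, -0.1, -0.9]
gripper_width: 0.046
```

```bash
python3 - <<'E'
from h import *
s=ctrl.read_state(); print(s['position'],s['ft_force'],s['gripper_width'])
im,m=snap('scene','scene4.png');im,m=snap('side','side4.png');s=ctrl.read_state(); print(s['position'],s['ft_force'],s['gripper_width'])
cv2.imwrite('pics/s4z.png',np.hstack([cv2.resize(load('scene4')[0][110:230,200:300],None,fx=4,fy=4,interpolation=2),cv2.resize(im[200:320,180:280],None,fx=4,fy=4,interpolation=2)]))
E
```

```text
[ 0.49165165 -0.19112131  0.03069758] [-1.01163282 -0.09248222 -0.91216158] 0.04598320501306534
[ 0.49207502 -0.19141374  0.03126815] [-0.10949513 -0.39439015 -0.48268397] 0.04613929193137768
```

View pics/s4z.png

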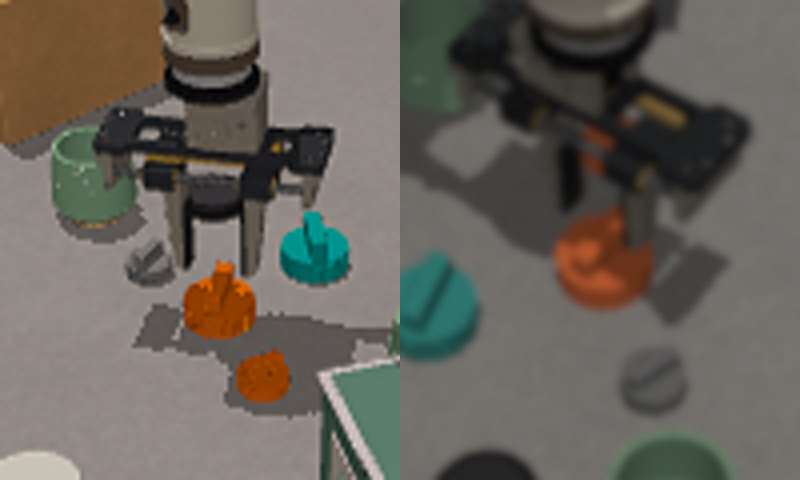

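```bash
python3 - <<'E'
from h import *
for n,o in [('scene4',(200,110)),('side4',(180,200))]:
    im,K,T=load(n)
    for p in [(.492,-.191,.031),(.492,-.191,.044),(.492,-.191,.0229)]:
        print(n,((proj(K,T,p)-o)*4).round(0))
    hsv=cv2.cvtColor(im,cv2.COLOR_BGR2HSV); mk=cv2.inRange(hsv,(4,150,60),(20,255,255))
    q=proj(K,T,(.492,-.191,.0229)).astype(int); print(mk[q[1]-3:q[1]+3,q[0]-3:q[0]+3].mean())
E
```

```text
scene4 [215. 289.]
scene4 [215. 277.]
scene4 [215. 296.]
255.0
side4 [203. 242.]
side4 [202. 229.]
side4 [203. 249.]
255.0
```

```bash
python3 - <<'E'
from h import *
im,K,T=load('scene4')
y=np.array([np.cos(-.749),np.sin(-.749),0]);x=np.array([-y[1],y[0],0])
c=np.array([.492,-.191,.031])
im2=cv2.resize(im[130:210,210:290],None,fx=7,fy=7,interpolation=cv2.INTER_CUBIC)
for s in (-1,1):
  for t in (-.01,.01):
    for w in (.023,.033):
     for z,col in ((0,(0,0,255)),(.02,(255,0,0))):
      p=proj(K,T,c+s*w*y+t*x+[0,0,z]); cv2.circle(im2,tuple(int(a) for a in ((p-[210,130]+.5)*7)),3,col,-1)
im,K,T=load('side4')
im3=cv2.resize(im[215:285,195:255],None,fx=8,fy=8,interpolation=cv2.INTER_CUBIC)
im3=np.ascontiguousarray(im3)
for s in (-1,1):
  for t in (-.01,.01):
    for w in (.023,.033):
     for z,col in ((0,(0,0,255)),(.02,(255,0,0))):
      p=proj(K,T,c+s*w*y+t*x+[0,0,z]); cv2.circle(im3,tuple(int(a) for a in ((p-[195,215]+.5)*8)),3,col,-1)
cv2.imwrite('pics/s4a.png',im2);cv2.imwrite('pics/s4b.png',im3)
E
```

```text
(no output)
```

View pics/s4a.png

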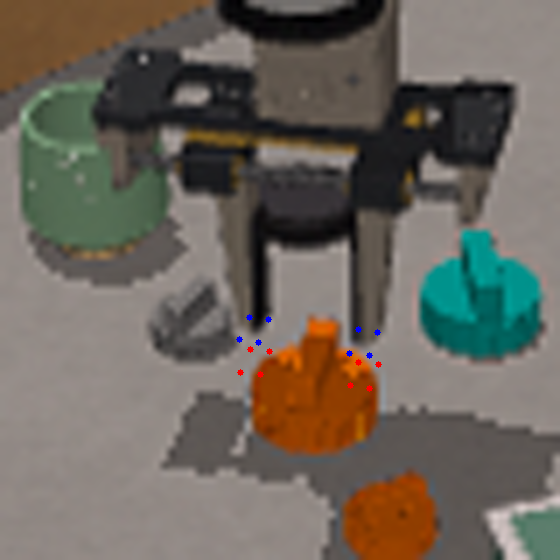

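View pics/s4b.png

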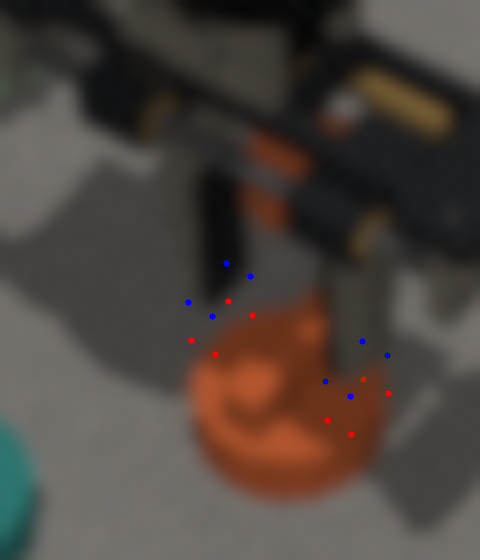

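The tips show about 12 mm above the point I projected, so the fingers swing and reach lower as they shut. I'll lower only a little and close.

Request:
move_arm(commands=[0, 0, 0, 0, 0, -3, -0.4, 0, 0, 0, 0, 0, 0, -0.5, 0, 0, 0, 0, 0, 0, -0.5])

```text
t: 3.2
position: [0.4915, -0.1911, 0.0276]
ee_rot: [0.0, 0.917, 0.4, 0.0]
ft_force: [-0.1, -0.2, -0.0]
gripper_width: 0.0231
```

```bash
python3 - <<'E'
from h import *
im,m=snap('scene','scene5.png');im,m=snap('side','side5.png');s=ctrl.read_state(); print(s['position'],s['ft_force'],s['gripper_width'])
cv2.imwrite('pics/s5z.png',np.hstack([cv2.resize(load('scene5')[0][130:210,220:270],None,fx=7,fy=7,interpolation=2),cv2.resize(im[205:285,200:250],None,fx=7,fy=7,interpolation=2)]))
E
```

```text
[ 0.4915535  -0.19104972  0.02759567] [0.79241487 0.51816499 0.13590196] 0.023021751323455984
```

View pics/s5z.png

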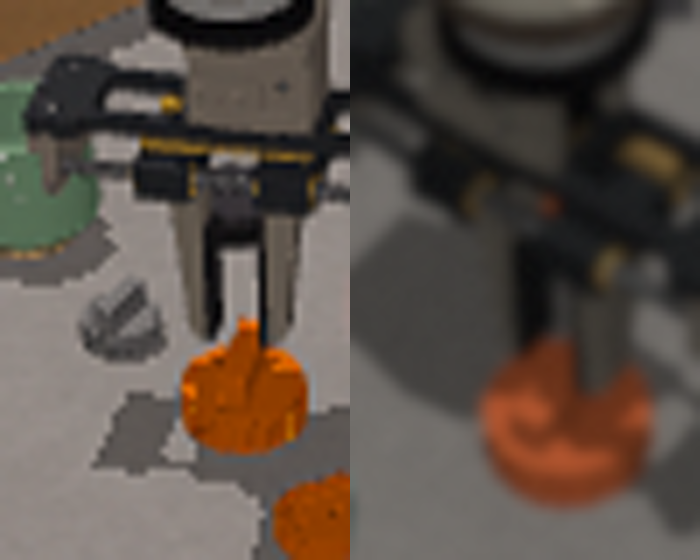

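```bash
python3 - <<'E'
from h import *
im,K,T=load('scene5'); im,K2,T2=load('side5')
a=[ray(K,T,249.3,178.6),ray(K2,T2,234.3,260.7)]; p=tri(a); print(p,proj(K,T,p),proj(K2,T2,p))
a=[ray(K,T,259.3,179.7),ray(K2,T2,226,254)]; p=tri(a); print(p,proj(K,T,p),proj(K2,T2,p))
E
```

```text
[ 0.50160754 -0.20305335  0.04294079] [249.56998256 178.51891143] [234.66564699 260.80844196]
[ 0.47934417 -0.17771372  0.04421653] [258.70255685 179.89283454] [225.2081383  253.74225039]
```

Request:
move_arm(commands=[0, 0, 0, 0, 0, -2, -0.5, 0, 0, 0, 0, 0, -1, -0.5, 0, 0, 0, 0, 0, -1, -0.5])

```text
t: 3.68
position: [0.4914, -0.191, 0.0234]
ee_rot: [-0.0, 0.917, 0.4, -0.0]
ft_force: [-0.5, 0.1, -0.5]
gripper_width: 0.0231
```

Request:
move_arm(commands=[0, 0, 0, 0, 0, -1, -0.5, 0, 0, 0, 0, 0, 0, -0.5])

```text
t: 3.92
position: [0.4914, -0.191, 0.0224]
ee_rot: [-0.0, 0.917, 0.4, -0.0]
ft_force: [-0.1, -1.1, 0.3]
gripper_width: 0.023
```

Request:
move_arm(commands=[0, 0, 0, 0, 0, -1, -0.5, 0, 0, 0, 0, 0, -1, -0.5, 0, 0, 0, 0, 0, -1, -0.5, 0, 0, 0, 0, 0, 0, -0.5])

```text
t: 4.42
position: [0.4914, -0.191, 0.0194]
ee_rot: [-0.0, 0.917, 0.4, -0.0]
ft_force: [0.0, -0.4, 1.0]
gripper_width: 0.0228
```

```bash
python3 - <<'E'
from h import *
im,m=snap('scene','scene6.png');im,m=snap('side','side6.png');s=ctrl.read_state(); print(s['position'],s['ft_force'],s['gripper_width'])
cv2.imwrite('pics/s6z.png',np.hstack([cv2.resize(load('scene6')[0][130:210,220:270],None,fx=7,fy=7,interpolation=2),cv2.resize(im[205:285,200:250],None,fx=7,fy=7,interpolation=2)]))
E
```

```text
[ 0.49151062 -0.19101968  0.01951194] [-0.24091815 -0.08393344 -0.15226718] 0.023348135444829943
```

View pics/s6z.png

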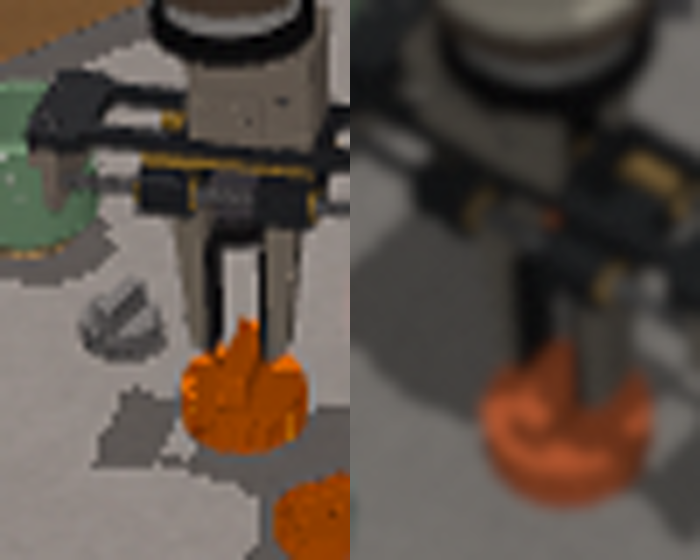

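Request:
move_arm(commands=[0, 0, 0, 0, 0, -1, -0.5, 0, 0, 0, 0, 0, -1, -0.5, 0, 0, 0, 0, 0, -1, -0.5, 0, 0, 0, 0, 0, 0, -0.5])

```text
t: 5.03
position: [0.4914, -0.1909, 0.0164]
ee_rot: [-0.0, 0.917, 0.4, -0.0]
ft_force: [-0.2, 0.6, 0.3]
gripper_width: 0.0235
```

Request:
move_arm(commands=[0, 0, 0, 0, 0, 0, -0.6, 0, 0, 0, 0, 0, 0, -0.7, 0, 0, 0, 0, 0, 0, -0.8, 0, 0, 0, 0, 0, 0, -1, 0, 0, 0, 0, 0, 0, -1])

```text
t: 5.65
position: [0.4915, -0.191, 0.0165]
ee_rot: [-0.0, 0.917, 0.4, 0.0]
ft_force: [-0.5, 0.5, 0.2]
gripper_width: 0.0156
```

Closed on 15.6 mm, which is the wing. Lifting.

Request:
move_arm(commands=[0, 0, 0, 0, 0, 10, -1, 0, 0, 0, 0, 0, 40, -1, 0, 0, 0, 0, 0, 60, -1, 0, 0, 0, 0, 0, 60, -1, 0, 0, 0, 0, 0, 30, -1])

```text
t: 6.28
position: [0.4929, -0.1919, 0.2215]
ee_rot: [0.003, 0.917, 0.4, 0.002]
ft_force: [0.4, -0.4, -1.0]
gripper_width: 0.0152
```

```bash
python3 - <<'E'
from h import *
im,m=snap('scene','scene7.png');s=ctrl.read_state(); print(s['position'],s['ft_force'],s['gripper_width'],s['t'])
cv2.imwrite('pics/s7z.png',cv2.resize(im[50:350,180:400],None,fx=3.5,fy=2,interpolation=2)[:600,:])
cv2.imwrite('pics/s7n.png',cv2.resize(im[190:290,270:360],None,fx=6,fy=6,interpolation=2))
E
```

```text
[ 0.49422351 -0.19275853  0.22463551] [ 0.36265391 -0.15340412  2.04739504] 0.015142814449870378 6.325
```

View pics/scene7.png

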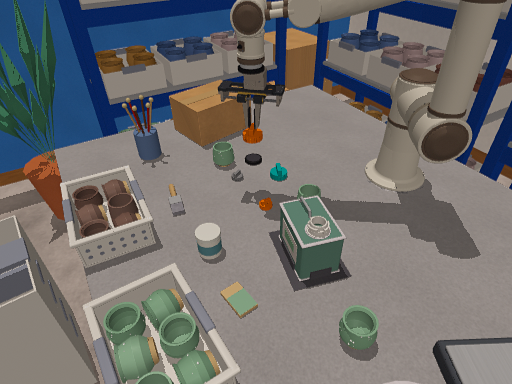

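View pics/s7n.png

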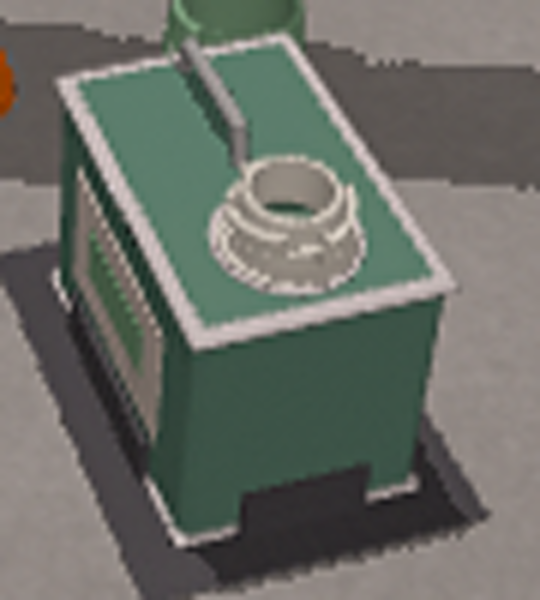

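```bash
python3 - <<'E'
from h import *
im,K,T=load('scene7'); print(plane(K,T,318.7,220.4,.165))
im,m=snap('side','side7.png');K2,T2=m['intrinsics'],m['cam_to_world']
p=proj(K2,T2,plane(K,T,318.7,220.4,.165));print(p)
u,v=p.astype(int); cv2.imwrite('pics/s7s.png',cv2.resize(im[v-40:v+60,u-50:u+50],None,fx=6,fy=6,interpolation=2)); print(u,v)
E
```

```text
[0.52150136 0.19467253 0.165     ]
[226.55231133 130.75133877]
226 130
```

View pics/s7s.png

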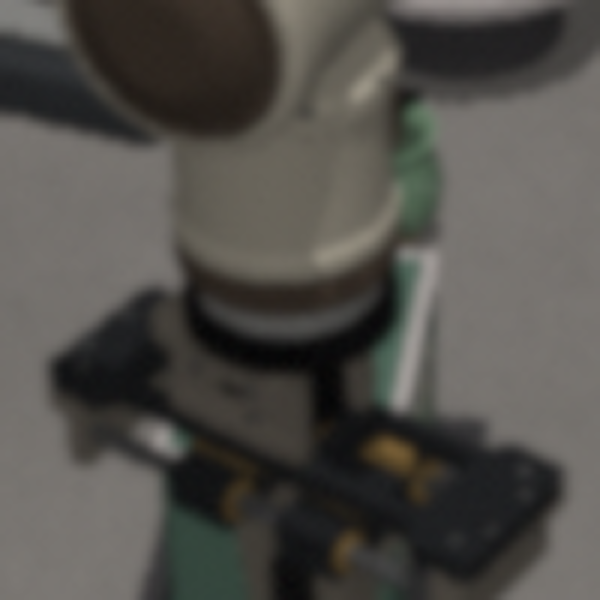

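Request:
move_arm(commands=[0, 0, 0, -2, 40, 20, -1, 0, 0, 0, -2, 60, 10, -1, 0, 0, 0, -2, 60, 0, -1, 0, 0, 0, -2, 60, 0, -1, 0, 0, 0, -2, 60, 0, -1])

```text
t: 7.0
position: [0.4803, 0.0909, 0.2449]
ee_rot: [-0.0, 0.917, 0.4, -0.001]
ft_force: [0.4, 0.2, -0.7]
gripper_width: 0.0147
```

Request:
move_arm(commands=[0, 0, 0, -2, 40, 0, -1, 0, 0, 0, 0, 21, 0, -1, 0, 0, 0, 0, 0, 0, -1, 0, 0, 0, 0, 0, 0, -1])

```text
t: 7.5
position: [0.4791, 0.1491, 0.2455]
ee_rot: [-0.0, 0.917, 0.4, -0.001]
ft_force: [0.0, 0.2, -1.2]
gripper_width: 0.0151
```

```bash
python3 - <<'E'
from h import *
s=ctrl.read_state(); print(s['position'],s['ft_force'],s['torque'],s['gripper_width'],s['joint_pos'])
im,m=snap('wrist','wrist8.png');snap('side','side8.png')
E
```

```text
[0.47909033 0.14914375 0.24554003] [ 0.03418288  0.23054232 -1.15747274] [0.00385951 0.03772056 0.01205079] 0.015145481693046747 [ 6.08499425e-02 -6.59208414e-02  1.72079537e+00 -4.83784151e-04
  1.48836862e+00  8.09435752e-01]
```

View pics/wrist8.png

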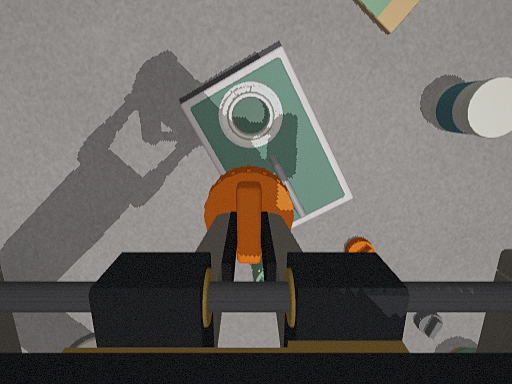

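View pics/side8.png

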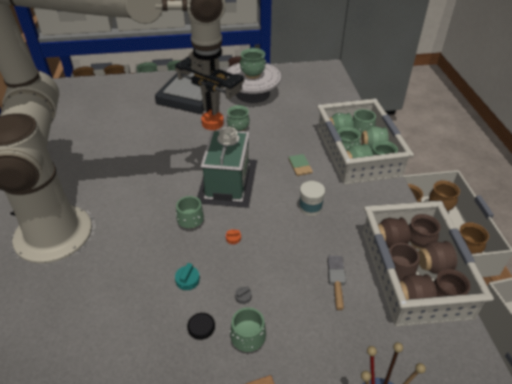

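The wrist view shows the neck at about (250,115) and the held cap at about (249,205). Next I fit both.

```bash
python3 - <<'E'
from h import *
im,K,T=load('wrist8')
cv2.imwrite('pics/w8n.png',cv2.resize(im[75:155,205:295],None,fx=7,fy=7,interpolation=2))
cv2.imwrite('pics/w8c.png',cv2.resize(im[155:275,195:305],None,fx=5,fy=5,interpolation=2))
E
```

```text
(no output)
```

View pics/w8n.png

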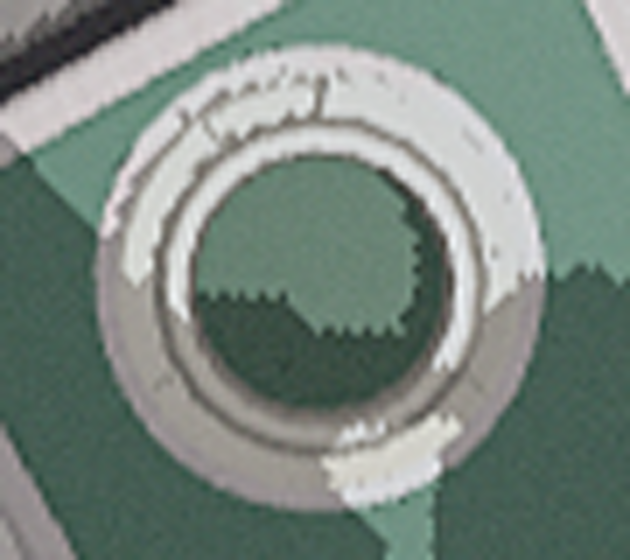

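View pics/w8c.png

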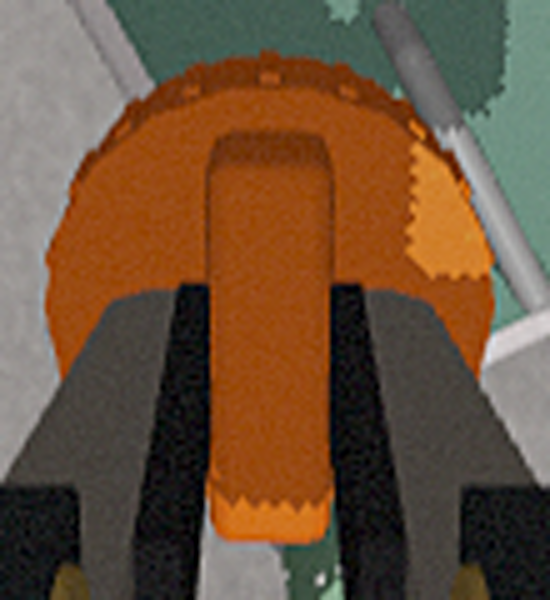

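```bash
python3 - <<'E'
from h import *
im,K,T=load('wrist8')
tcp=np.array([.4791,.1491,.2455])
xt=np.array([np.sin(.749),np.cos(.749)]); yt=np.array([np.cos(.749),-np.sin(.749)])
f=lambda u,v,z:plane(K,T,u/5+195-.4,v/5+155-.4,z)
def loc(p): d=p[:2]-tcp[:2]; return np.round([d@xt*1e3,d@yt*1e3],1)
for p in [(270,168),(270,540),(209,330),(331,330)]: print('wing',loc(f(*p,.2729)))
for p in [(47,275),(493,275),(270,88),(130,135),(420,140)]: print('skirt',loc(f(*p,.2519)))
print('bottom', loc(f(270,55,.229)))
g=lambda u,v,z:plane(K,T,u/7+205-.43,v/7+75-.43,z)
n=[g(*p,.165) for p in [(190,284),(452,284),(321,155),(321,410)]]; print(np.round(n,4),np.mean(n,0)); 
n=[g(*p,.163) for p in [(158,286),(489,286),(323,119),(323,453)]]; print(np.round(n,4),np.mean(n,0)); 
n=[g(*p,.136) for p in [(97,270),(545,270),(321,42),(321,512)]]; print('base',np.round(n,4),np.mean(n,0)); 
E
```

```text
wing [26.3  0.9]
wing [-23.4   0.9]
wing [ 5.5 -6.6]
wing [5.5 8.4]
skirt [  5.1 -29.8]
skirt [ 5.2 31.6]
skirt [31.4  0.9]
skirt [ 25.  -17.9]
skirt [24.3 21. ]
bottom [31.4  0.9]
[[0.5134 0.2077 0.165 ]
 [0.5387 0.1842 0.165 ]
 [0.5371 0.2079 0.165 ]
 [0.5149 0.1839 0.165 ]] [0.52602965 0.19594335 0.165     ]
[[0.5099 0.2105 0.163 ]
 [0.5423 0.1805 0.163 ]
 [0.5404 0.2111 0.163 ]
 [0.5111 0.1793 0.163 ]] [0.52592063 0.19536782 0.163     ]
base [[0.5031 0.2191 0.136 ]
 [0.551  0.1746 0.136 ]
 [0.5484 0.2199 0.136 ]
 [0.5031 0.1709 0.136 ]] [0.52640295 0.19610807 0.136     ]
```

```bash
python3 - <<'E'
from h import *
im,m=snap('scene','scene8.png'); print(ctrl.read_state()['position'])
im2,K2,T2=load('side8'); K,T=m['intrinsics'],m['cam_to_world']
for n,K,T in(('scene',K,T),('side',K2,T2)):
  print(n,'neck',proj(K,T,(.526,.1957,.165)),'caprim',proj(K,T,(.4796,.1496,.229)),'captop',proj(K,T,(.4796,.1496,.2519)))
cv2.imwrite('pics/8a.png',cv2.resize(im[140:240,270:350],None,fx=6,fy=6,interpolation=2))
cv2.imwrite('pics/8b.png',cv2.resize(im2[95:165,195:265],None,fx=8,fy=8,interpolation=2))
E
```

```text
[0.479547   0.1489656  0.24624789]
scene neck [317.52115815 221.27216084] caprim [323.16185175 185.47704673] captop [324.08233278 178.08709885]
side neck [228.00144416 130.43061382] caprim [212.45317005 123.25779154] captop [211.96044351 116.63705749]
```

View pics/8a.png

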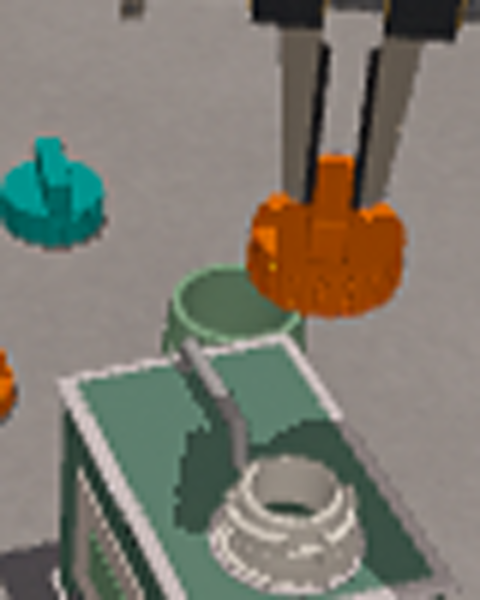

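View pics/8b.png

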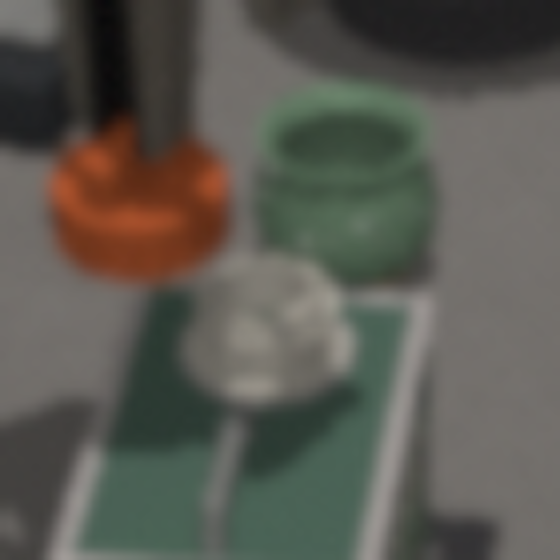

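Request:
move_arm(commands=[0, 0, 0, 23, 23, 0, -1, 0, 0, 0, 23, 24, 0, -1, 0, 0, 0, 0, 0, -25, -1, 0, 0, 0, 0, 0, -25, -1, 0, 0, 0, 0, 0, 0, -1])

```text
t: 8.28
position: [0.524, 0.1961, 0.1942]
ee_rot: [-0.001, 0.917, 0.399, -0.002]
ft_force: [0.6, -0.4, -0.9]
gripper_width: 0.0153
```

```bash
python3 - <<'E'
from h import *
im,m=snap('scene','scene9.png'); s=ctrl.read_state();print(s['position'],s['ft_force'],s['torque'],s['joint_pos'][5])
im2,m2=snap('side','side9.png')
cv2.imwrite('pics/9.png',np.hstack([cv2.resize(im[165:265,280:350],None,fx=5.5,fy=5.5,interpolation=2),cv2.resize(im2[85:165,200:256],None,fx=6.875,fy=6.875,interpolation=2)]))
E
```

```text
[0.52513467 0.19626742 0.19605738] [ 0.1664794  -0.03815495 -0.55533013] [ 0.02299214  0.03825724 -0.05896835] 0.8911577714580128
```

View pics/9.png

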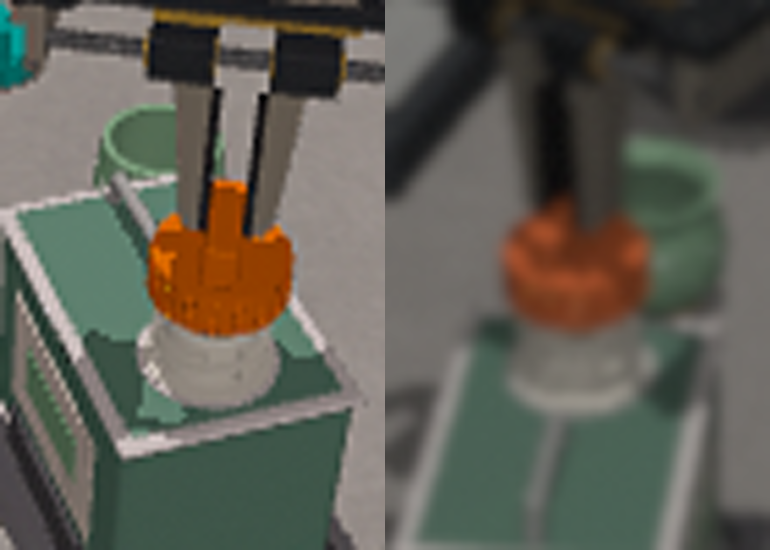

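```bash
python3 - <<'E'
from h import *
tcp=np.array([.525,.1963,.196])
xt=np.array([np.sin(.749),np.cos(.749)])
for n in ('scene9','side9'):
    im,K,T=load(n); g=cv2.cvtColor(im,cv2.COLOR_BGR2HSV).astype(int)
    # subpixel row edges of saturation/green-ness
    c=proj(K,T,tcp-[0,0,.005]); u0,v0=c.astype(int)
    b,gg,r=[im[:,:,i].astype(float) for i in range(3)]
    print(n,'cap pred',c, 'base pred',proj(K,T,(tcp[0],tcp[1],.145)))
    for dv in range(-4,6,2):
        row=(r-b)[v0+dv-0]; seg=row[u0-25:u0+26]; t=60; idx=np.where(seg>t)[0]; 
        i,j=idx[0],idx[-1]; L=i-(seg[i]-t)/(seg[i]-seg[i-1]); R=j+(seg[j]-t)/(seg[j]-seg[j+1]); print('cap',v0+dv,round(u0-25+(L+R)/2,2),round(R-L,1))
    w=proj(K,T,(tcp[0],tcp[1],.145))[1].astype(int)
    for v in range(w-3,w+8,2):
        # greenness: g-r
        seg=(gg-r)[v,u0-16:u0+17]; print('neck',v,seg.astype(int))
E
```

```text
scene9 cap pred [318.95026598 213.44574768] base pred [317.2736428 227.0947568]
cap 209 319.59 26.0
cap 211 319.81 26.7
cap 213 319.6 26.2
cap 215 319.49 26.2
cap 217 319.52 26.1
neck 224 [ 34  34  35  33   9 -13  -9  -8  -5  -3 -20 -52 -80 -85 -88 -88 -94 -85
 -89 -90 -78 -91 -91 -86 -79 -72 -38  19  38  35  33  34  33]
neck 226 [ 34  34  33 -11 -12  -8  -7  -7  -7  -8  -7  -7  -5  -4  -4   2 -20 -14
 -15 -15 -21  -2  -3  -4  -5  -6  -9   9  36  35  33  34  34]
neck 228 [ 22  24  14 -13  -8  -8  -8  -7  -8  -8  -9  -8  -7  -8  -8  -8  -9  -8
  -8  -8  -8  -9  -8  -8  -9  -8  -8 -12   4  24  35  35  34]
neck 230 [ 23  24  22 -13  -9  -9  -9  -7  -7  -8  -8  -7  -8  -9  -8  -7  -8  -8
  -8  -8 -10  -7  -9 -10  -8  -9  -8  -9 -12  25  22  21  22]
neck 232 [ 22  23  22   5 -13 -10 -10  -9  -9  -8  -7  -8  -9  -7  -8  -8  -8  -8
  -9  -8  -9  -7  -8  -9  -9  -8  -9 -11  -2  25  22  23  22]
neck 234 [ 23  23  23  22  26 -12 -11 -10  -8  -9  -8  -9  -8  -9  -8  -8  -8  -9
  -9  -8  -8  -9  -8  -9  -9  -8  -9 -10  25  22  23  23  22]
side9 cap pred [227.31494575 123.33222575] base pred [227.90992053 135.61363001]
cap 119 227.56 19.2
cap 121 227.2 21.1
cap 123 227.16 20.5
cap 125 227.4 19.5
cap 127 227.47 18.6
neck 132 [ -3  -2   3   9  12  12  12   7  -1  -9 -20 -28 -34 -38 -42 -46 -47 -46
 -44 -39 -33 -28 -22 -14  -7  -3   3   9  10   8   4   1  -1]
neck 134 [-1  4 11 17 18 17 14  8  3 -2 -4 -4 -6 -7 -8 -8 -9 -9 -8 -7 -6 -5 -4 -3
 -2  0  6 15 20 22 21 19 16]
neck 136 [-1  9 18 23 23 21 13  4 -1 -3 -3 -3 -4 -4 -3 -3 -4 -4 -3 -3 -3 -3 -4 -3
 -4 -3 -1  4 12 20 22 19 16]
neck 138 [ 3 14 22 24 24 20 11  2 -2 -3 -3 -4 -4 -4 -3 -4 -4 -4 -4 -4 -5 -4 -4 -3
 -3 -3 -3  0  7 14 16 14 13]
neck 140 [10 20 24 24 23 20 11  2 -2 -3 -4 -3 -3 -4 -3 -4 -3 -4 -5 -4 -4 -4 -3 -3
 -4 -2 -1  1  8 13 14 14 11]
neck 142 [15 22 23 24 24 22 19 11  4 -1 -3 -4 -5 -5 -4 -4 -4 -4 -4 -5 -4 -4 -4 -3
 -1  3  8 12 13 15 16 14 10]
```

Request:
move_arm(commands=[0, 0, 0, 0.6, -0.3, -5, -1, 0, 0, 0, 0, 0, -5, -1, 0, 0, 0, 0, 0, 0, -1])

```text
t: 8.75
position: [0.5259, 0.1966, 0.1862]
ee_rot: [-0.0, 0.917, 0.4, -0.0]
ft_force: [-0.1, -0.1, -0.9]
gripper_width: 0.015
```

Request:
move_arm(commands=[0, 0, 0, 0, 0, -2, -1, 0, 0, 0, 0, 0, -2, -1, 0, 0, 0, 0, 0, 0, -1])

```text
t: 9.12
position: [0.5259, 0.1967, 0.1823]
ee_rot: [-0.0, 0.917, 0.4, -0.0]
ft_force: [-0.7, -0.9, -0.7]
gripper_width: 0.015
```

Request:
move_arm(commands=[0, 0, 0, 0, 0, -1, -1, 0, 0, 0, 0, 0, -1, -1, 0, 0, 0, 0, 0, 0, -1])

```text
t: 9.5
position: [0.526, 0.1967, 0.1804]
ee_rot: [-0.0, 0.917, 0.4, -0.0]
ft_force: [-0.8, 0.1, -0.6]
gripper_width: 0.0149
```

Request:
move_arm(commands=[0, 0, 0, 0, 0, -1, -1, 0, 0, 0, 0, 0, -1, -1, 0, 0, 0, 0, 0, 0, -1])

```text
t: 9.88
position: [0.526, 0.1967, 0.1784]
ee_rot: [-0.0, 0.917, 0.4, -0.0]
ft_force: [-0.0, 0.6, -1.1]
gripper_width: 0.0149
```

Request:
move_arm(commands=[0, 0, 0, 0, 0, -1, -1, 0, 0, 0, 0, 0, -1, -1])

```text
t: 10.12
position: [0.5261, 0.1967, 0.1764]
ee_rot: [-0.0, 0.917, 0.4, -0.0]
ft_force: [-0.1, -0.8, -0.9]
gripper_width: 0.015
```

Request:
move_arm(commands=[0, 0, 0, 0, 0, -0.7, -1, 0, 0, 0, 0, 0, 0, -1])

```text
t: 10.38
position: [0.526, 0.1967, 0.1757]
ee_rot: [-0.0, 0.917, 0.4, -0.0]
ft_force: [-0.4, 0.1, -0.3]
gripper_width: 0.0153
```

Request:
move_arm(commands=[0, 0, 0, 0, 0, -0.7, -1, 0, 0, 0, 0, 0, 0, -1])

```text
t: 10.62
position: [0.526, 0.1967, 0.175]
ee_rot: [-0.0, 0.917, 0.4, -0.0]
ft_force: [-0.2, -0.1, 0.8]
gripper_width: 0.0148
```

Request:
move_arm(commands=[0, 0, 0, 0, 0, -0.5, -1, 0, 0, 0, 0, 0, 0, -1])

```text
t: 10.88
position: [0.526, 0.1967, 0.1745]
ee_rot: [-0.0, 0.917, 0.4, -0.0]
ft_force: [-0.7, -0.5, -0.7]
gripper_width: 0.0152
```

Request:
move_arm(commands=[0, 0, 0, 0, 0, -0.5, -1, 0, 0, 0, 0, 0, 0, -1])

```text
t: 11.12
position: [0.5261, 0.1967, 0.1741]
ee_rot: [-0.0, 0.917, 0.4, -0.0]
ft_force: [0.4, -0.1, -0.6]
gripper_width: 0.0152
```

Request:
move_arm(commands=[0, 0, 0, 0, 0, -0.5, -1, 0, 0, 0, 0, 0, 0, -1])

```text
t: 11.38
position: [0.526, 0.1966, 0.1735]
ee_rot: [-0.0, 0.917, 0.4, -0.0]
ft_force: [0.3, 0.1, -0.7]
gripper_width: 0.0151
```

Request:
move_arm(commands=[0, 0, 0, 0, 0, -0.5, -1, 0, 0, 0, 0, 0, 0, -1])

```text
t: 11.62
position: [0.5261, 0.1966, 0.173]
ee_rot: [-0.0, 0.917, 0.4, -0.0]
ft_force: [-1.3, -1.2, -0.1]
gripper_width: 0.0151
```

Request:
move_arm(commands=[0, 0, 0, 0, 0, -0.5, -1, 0, 0, 0, 0, 0, 0, -1])

```text
t: 11.88
position: [0.5261, 0.1967, 0.1725]
ee_rot: [-0.0, 0.917, 0.4, -0.0]
ft_force: [-0.2, -0.8, -1.1]
gripper_width: 0.015
```

Request:
move_arm(commands=[0, 0, 0, 0, 0, -0.5, -1, 0, 0, 0, 0, 0, 0, -1])

```text
t: 12.12
position: [0.5261, 0.1967, 0.172]
ee_rot: [-0.0, 0.917, 0.4, -0.0]
ft_force: [-0.3, -0.9, -0.5]
gripper_width: 0.0151
```

Request:
move_arm(commands=[0, 0, 0, 0, 0, -0.5, -1, 0, 0, 0, 0, 0, 0, -1])

```text
t: 12.38
position: [0.526, 0.1967, 0.1715]
ee_rot: [-0.0, 0.917, 0.4, -0.0]
ft_force: [-0.4, 0.4, 0.0]
gripper_width: 0.0152
```

Request:
move_arm(commands=[0, 0, 0, 0, 0, -0.5, -1, 0, 0, 0, 0, 0, 0, -1])

```text
t: 12.62
position: [0.5261, 0.1967, 0.1711]
ee_rot: [0.0, 0.917, 0.4, -0.0]
ft_force: [-1.4, -0.1, 0.4]
gripper_width: 0.0151
```

Request:
move_arm(commands=[0, 0, 0, 0, 0, -0.5, -1, 0, 0, 0, 0, 0, 0, -1])

```text
t: 12.88
position: [0.5261, 0.1967, 0.1707]
ee_rot: [-0.0, 0.917, 0.4, -0.0]
ft_force: [-1.4, -0.1, 0.3]
gripper_width: 0.015
```

Request:
move_arm(commands=[0, 0, 0, 0, 0, -0.4, -1, 0, 0, 0, 0, 0, 0, -1])

```text
t: 13.12
position: [0.5262, 0.1967, 0.1705]
ee_rot: [0.0, 0.917, 0.4, 0.0]
ft_force: [-1.7, -0.3, 3.0]
gripper_width: 0.0148
```

Request:
move_arm(commands=[0, 0, 0, 0, 0, -0.4, -1, 0, 0, 0, 0, 0, 0, -1])

```text
t: 13.38
position: [0.5263, 0.1968, 0.1705]
ee_rot: [0.0, 0.917, 0.4, 0.0]
ft_force: [-1.8, 0.2, 5.3]
gripper_width: 0.015
```

```bash
python3 - <<'E'
from h import *
im,m=snap('scene','scene10.png'); s=ctrl.read_state();print(s['position'],s['ft_force'],s['torque'],s['t'])
im2,m2=snap('side','side10.png')
cv2.imwrite('pics/10.png',np.hstack([cv2.resize(im[165:265,280:350],None,fx=5.5,fy=5.5,interpolation=2),cv2.resize(im2[85:165,200:256],None,fx=6.875,fy=6.875,interpolation=2)]))
E
```

```text
[0.52627315 0.19676345 0.17045181] [-2.43529582 -1.09105846  5.22471425] [-0.08122463  0.53118828  0.03722849] 13.425
```

View pics/10.png

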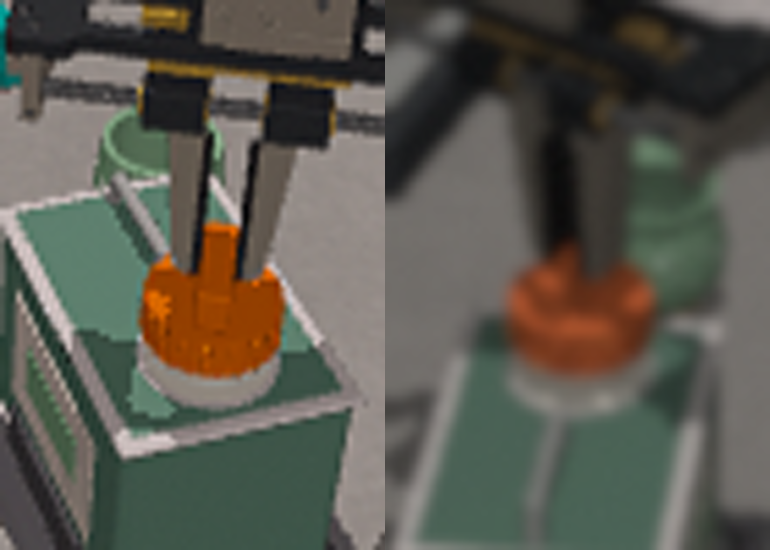

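Request:
move_arm(commands=[0, 0, 0.05, -0.3, 0, 0.4, -1, 0, 0, 0.05, 0, 0, 0, -1, 0, 0, 0, 0, 0, 0, -1])

```text
t: 13.85
position: [0.5264, 0.1966, 0.1708]
ee_rot: [0.0, 0.896, 0.445, 0.001]
ft_force: [-0.5, -1.0, 4.0]
gripper_width: 0.015
```

```bash
cat > st.py <<'E'
from workcell import ctrl
from scipy.spatial.transform import Rotation as R
import numpy as np
s=ctrl.read_state(); q=s['ee_rot']; M=R.from_quat([q[1],q[2],q[3],q[0]]).as_matrix()
print('t',s['t'],'pos',(s['position']*1e3).round(2),'F',s['ft_force'].round(1),'M',s['torque'].round(2),'yaw',np.degrees(np.arctan2(M[1,1],M[0,1])).round(1),'tilt',M[2,:2].round(4),'w',round(s['gripper_width']*1e3,1),'j6',round(s['joint_pos'][5],2))
E
python3 st.py
```

```text
t 13.85 pos [526.39 196.63 170.81] F [-0.5 -1.   4. ] M [-0.12  0.23 -0.08] yaw -37.2 tilt [0.0009 0.0012] w 15.0 j6 0.79
```

Request:
move_arm(commands=[0, 0, 0.06, 0, 0, 0.2, -1, 0, 0, 0.06, 0, 0, 0.1, -1, 0, 0, 0, 0, 0, 0, -1])

```text
t: 14.22
position: [0.5264, 0.1967, 0.1712]
ee_rot: [0.0, 0.867, 0.498, 0.001]
ft_force: [-1.0, -0.1, 5.3]
gripper_width: 0.0148
```

```bash
python3 st.py
```

```text
t 14.225 pos [526.39 196.71 171.2 ] F [-1.  -0.1  5.3] M [-0.12  0.2  -0.06] yaw -30.3 tilt [0.0009 0.0012] w 14.8 j6 0.67
```

Request:
move_arm(commands=[0, 0, 0.06, 0, 0, 0.3, -1, 0, 0, 0.06, 0, 0, 0.3, -1, 0, 0, 0, 0, 0, 0, -1])

```text
t: 14.6
position: [0.5263, 0.1967, 0.1717]
ee_rot: [0.0, 0.836, 0.549, 0.001]
ft_force: [-0.7, -0.9, 5.7]
gripper_width: 0.0148
```

```bash
python3 st.py
```

```text
t 14.6 pos [526.26 196.67 171.69] F [-0.7 -0.9  5.7] M [-0.15  0.21 -0.04] yaw -23.5 tilt [0.0006 0.0011] w 14.8 j6 0.55
```

Request:
move_arm(commands=[0, 0, 0.06, 0, 0, 0.25, -1, 0, 0, 0.06, 0, 0, 0.25, -1, 0, 0, 0, 0, 0, 0, -1])

```text
t: 14.98
position: [0.5263, 0.1968, 0.1721]
ee_rot: [0.0, 0.802, 0.598, 0.001]
ft_force: [-1.0, -0.6, 5.8]
gripper_width: 0.0148
```

```bash
python3 st.py
```

```text
t 14.975 pos [526.32 196.76 172.12] F [-1.  -0.6  5.8] M [-0.13  0.09 -0.03] yaw -16.6 tilt [0.0006 0.0013] w 14.8 j6 0.43
```

Request:
move_arm(commands=[0, 0, 0.06, 0, 0, 0.25, -1, 0, 0, 0.06, 0, 0, 0.25, -1, 0, 0, 0.06, 0, 0, 0.2, -1, 0, 0, 0, 0, 0, 0, -1])

```text
t: 15.48
position: [0.5262, 0.1968, 0.1728]
ee_rot: [0.0, 0.745, 0.667, 0.0]
ft_force: [-0.8, -0.4, 5.0]
gripper_width: 0.0151
```

```bash
python3 st.py
```

```text
t 15.475 pos [526.17 196.77 172.76] F [-0.8 -0.4  5. ] M [-0.06  0.24 -0.07] yaw -6.3 tilt [0.0004 0.001 ] w 15.1 j6 0.25
```

Request:
move_arm(commands=[0, 0, 0.06, 0, 0, 0.25, -1, 0, 0, 0.06, 0, 0, 0.25, -1, 0, 0, 0, 0, 0, 0, -1])

```text
t: 15.85
position: [0.5262, 0.1967, 0.1733]
ee_rot: [0.0, 0.704, 0.711, 0.0]
ft_force: [-0.3, -0.5, 4.7]
gripper_width: 0.015
```

```bash
python3 st.py
```

```text
t 15.85 pos [526.22 196.74 173.26] F [-0.3 -0.5  4.7] M [-0.07  0.08 -0.03] yaw 0.6 tilt [0.0002 0.0011] w 15.0 j6 0.13
```

Request:
move_arm(commands=[0, 0, 0.06, 0, 0, 0.25, -1, 0, 0, 0.06, 0, 0, 0.2, -1, 0, 0, 0.06, 0, 0, 0.2, -1, 0, 0, 0, 0, 0, 0, -1])

```text
t: 16.35
position: [0.5262, 0.1968, 0.1739]
ee_rot: [0.0, 0.637, 0.771, 0.001]
ft_force: [-0.7, -0.3, 4.9]
gripper_width: 0.0151
```

```bash
python3 st.py
```

```text
t 16.35 pos [526.24 196.8  173.93] F [-0.7 -0.3  4.9] M [-0.08  0.14 -0.06] yaw 10.9 tilt [0.0001 0.0013] w 15.1 j6 -0.05
```

Request:
move_arm(commands=[0, 0, 0.06, 0, 0, 0.2, -1, 0, 0, 0.06, 0, 0, 0.2, -1, 0, 0, 0, 0, 0, 0, -1])

```text
t: 16.73
position: [0.5262, 0.1968, 0.1742]
ee_rot: [0.0, 0.59, 0.808, 0.0]
ft_force: [-0.4, -0.3, 5.6]
gripper_width: 0.0151
```

```bash
python3 st.py
```

```text
t 16.725 pos [526.16 196.82 174.23] F [-0.4 -0.3  5.6] M [-0.08  0.06  0.01] yaw 17.7 tilt [-0.      0.0011] w 15.1 j6 -0.17
```

Request:
move_arm(commands=[0, 0, 0.06, 0, 0, 0.1, -1, 0, 0, 0.06, 0, 0, 0.1, -1, 0, 0, 0, 0, 0, 0, -1])

```text
t: 17.1
position: [0.5258, 0.1968, 0.1738]
ee_rot: [-0.0, 0.54, 0.842, 0.0]
ft_force: [0.5, 0.7, 3.6]
gripper_width: 0.0153
```

```bash
python3 st.py
```

```text
t 17.1 pos [525.84 196.83 173.85] F [0.5 0.7 3.6] M [0.13 0.   0.02] yaw 24.6 tilt [0.0002 0.0002] w 15.3 j6 -0.29
```

The push back is easing, so the lugs are reaching the end of the thread tops. I'll turn a little further and press lightly.

Request:
move_arm(commands=[0, 0, 0.06, 0, 0, 0, -1, 0, 0, 0, 0, 0, 0, -1])

```text
t: 17.35
position: [0.5252, 0.1966, 0.1731]
ee_rot: [-0.001, 0.515, 0.857, -0.001]
ft_force: [-0.0, -0.3, -0.5]
gripper_width: 0.0149
```

```bash
python3 st.py
```

```text
t 17.35 pos [525.2  196.58 173.07] F [-0.  -0.3 -0.5] M [ 0.02 -0.07  0.01] yaw 28.0 tilt [ 0.0005 -0.0015] w 14.9 j6 -0.35
```

Request:
move_arm(commands=[0, 0, 0.05, 0, 0, 0, -1, 0, 0, 0, 0, 0, 0, -1])

```text
t: 17.6
position: [0.5254, 0.1966, 0.1734]
ee_rot: [-0.0, 0.493, 0.87, -0.0]
ft_force: [1.0, -0.4, -0.4]
gripper_width: 0.0146
```

```bash
python3 st.py
```

```text
t 17.6 pos [525.39 196.62 173.39] F [ 1.  -0.4 -0.4] M [-0.01 -0.06  0.04] yaw 30.9 tilt [ 0.0004 -0.001 ] w 14.6 j6 -0.4
```

The force is gone, so they have dropped off the edge. Lowering into the starts.

Request:
move_arm(commands=[0, 0, 0, 0, 0, -0.8, -1, 0, 0, 0, 0, 0, -0.8, -1, 0, 0, 0, 0, 0, 0, -1])

```text
t: 17.98
position: [0.5257, 0.1967, 0.1723]
ee_rot: [-0.0, 0.492, 0.87, -0.0]
ft_force: [-0.5, 0.2, -0.2]
gripper_width: 0.0153
```

Request:
move_arm(commands=[0, 0, 0, 0, 0, -0.7, -1, 0, 0, 0, 0, 0, -0.7, -1, 0, 0, 0, 0, 0, 0, -1])

```text
t: 18.35
position: [0.5257, 0.1967, 0.171]
ee_rot: [-0.0, 0.492, 0.871, -0.0]
ft_force: [-0.4, 0.8, -0.6]
gripper_width: 0.015
```

```bash
python3 st.py
```

```text
t 18.35 pos [525.73 196.7  170.97] F [-0.4  0.8 -0.6] M [ 0.02 -0.07 -0.01] yaw 31.1 tilt [ 0.0001 -0.0001] w 15.0 j6 -0.4
```

Request:
move_arm(commands=[0, 0, 0, 0, 0, -0.6, -1, 0, 0, 0, 0, 0, -0.6, -1, 0, 0, 0, 0, 0, 0, -1])

```text
t: 18.73
position: [0.5257, 0.1967, 0.1697]
ee_rot: [-0.0, 0.492, 0.871, -0.0]
ft_force: [0.6, -0.4, -0.5]
gripper_width: 0.0151
```

Request:
move_arm(commands=[0, 0, 0, 0, 0, -0.5, -1, 0, 0, 0, 0, 0, -0.4, -1, 0, 0, 0, 0, 0, 0, -1])

```text
t: 19.1
position: [0.5257, 0.1967, 0.1689]
ee_rot: [-0.0, 0.492, 0.871, -0.0]
ft_force: [0.2, 0.1, -0.8]
gripper_width: 0.0148
```

Request:
move_arm(commands=[0, 0, 0, 0, 0, -0.5, -1, 0, 0, 0, 0, 0, 0, -1])

```text
t: 19.35
position: [0.5257, 0.1967, 0.1684]
ee_rot: [-0.0, 0.492, 0.871, -0.0]
ft_force: [-0.8, 0.4, -1.0]
gripper_width: 0.0151
```

```bash
python3 st.py
```

```text
t 19.35 pos [525.74 196.67 168.4 ] F [-0.8  0.4 -1. ] M [ 0.03 -0.08 -0.03] yaw 31.1 tilt [ 0.     -0.0001] w 15.1 j6 -0.4
```

Request:
move_arm(commands=[0, 0, 0, 0, 0, -0.5, -1, 0, 0, 0, 0, 0, 0, -1])

```text
t: 19.6
position: [0.5258, 0.1967, 0.1679]
ee_rot: [-0.0, 0.492, 0.871, -0.0]
ft_force: [0.0, -0.3, -1.1]
gripper_width: 0.0151
```

Request:
move_arm(commands=[0, 0, 0, 0, 0, -0.5, -1, 0, 0, 0, 0, 0, 0, -1])

```text
t: 19.85
position: [0.5258, 0.1967, 0.1676]
ee_rot: [0.0, 0.492, 0.871, 0.0]
ft_force: [0.5, 1.1, -0.5]
gripper_width: 0.0152
```

```bash
python3 st.py
```

```text
t 19.85 pos [525.84 196.74 167.6 ] F [ 0.5  1.1 -0.5] M [ 0.04 -0.    0.02] yaw 31.1 tilt [0.     0.0002] w 15.2 j6 -0.4
```

Request:
move_arm(commands=[0, 0, 0, 0, 0, -0.3, -1, 0, 0, 0, 0, 0, 0, -1])

```text
t: 20.1
position: [0.5259, 0.1968, 0.1675]
ee_rot: [0.0, 0.492, 0.871, 0.0]
ft_force: [-0.6, 0.8, 3.0]
gripper_width: 0.0156
```

```bash
python3 st.py
```

```text
t 20.1 pos [525.89 196.78 167.5 ] F [-0.6  0.8  3. ] M [0.11 0.17 0.05] yaw 31.1 tilt [-0.      0.0004] w 15.6 j6 -0.4
```

Request:
move_arm(commands=[0, 0, -0.06, 0, 0, -0.2, -1, 0, 0, -0.06, 0, 0, -0.2, -1, 0, 0, 0, 0, 0, 0, -1])

```text
t: 20.48
position: [0.526, 0.1966, 0.167]
ee_rot: [0.0, 0.543, 0.84, 0.0]
ft_force: [-0.2, -0.9, 2.2]
gripper_width: 0.0151
```

```bash
python3 st.py
```

```text
t 20.475 pos [526.02 196.56 166.99] F [-0.2 -0.9  2.2] M [-0.08 -0.06 -0.07] yaw 24.2 tilt [-0.0004  0.0004] w 15.1 j6 -0.28
```

Contact came at 8 mm above the mouth, and the cap is sinking as I turn clockwise. Screwing on.

Request:
move_arm(commands=[0, 0, -0.06, 0, 0, -0.23, -1, 0, 0, -0.06, 0, 0, -0.23, -1, 0, 0, -0.06, 0, 0, -0.23, -1, 0, 0, 0, 0, 0, 0, -1])

```text
t: 20.98
position: [0.526, 0.1966, 0.1663]
ee_rot: [0.0, 0.616, 0.788, 0.0]
ft_force: [-0.1, -0.2, 2.2]
gripper_width: 0.015
```

```bash
python3 st.py
```

```text
t 20.975 pos [526.01 196.61 166.32] F [-0.1 -0.2  2.2] M [-0.07  0.01  0.  ] yaw 14.0 tilt [-0.0003  0.0005] w 15.0 j6 -0.1
```

Request:
move_arm(commands=[0, 0, -0.06, 0, 0, -0.23, -1, 0, 0, -0.06, 0, 0, -0.23, -1, 0, 0, -0.06, 0, 0, -0.23, -1, 0, 0, 0, 0, 0, 0, -1])

```text
t: 21.48
position: [0.526, 0.1967, 0.1656]
ee_rot: [0.0, 0.684, 0.729, 0.0]
ft_force: [-0.2, 0.2, 3.0]
gripper_width: 0.0149
```

```bash
python3 st.py
```

```text
t 21.475 pos [525.97 196.66 165.6 ] F [-0.2  0.2  3. ] M [-0.04 -0.   -0.03] yaw 3.7 tilt [-0.      0.0005] w 14.9 j6 0.08
```

Request:
move_arm(commands=[0, 0, -0.06, 0, 0, -0.2, -1, 0, 0, -0.06, 0, 0, -0.23, -1, 0, 0, -0.06, 0, 0, -0.23, -1, 0, 0, 0, 0, 0, 0, -1])

```text
t: 21.98
position: [0.526, 0.1967, 0.1649]
ee_rot: [0.0, 0.747, 0.665, 0.0]
ft_force: [0.5, 0.6, 3.7]
gripper_width: 0.0148
```

```bash
python3 st.py
```

```text
t 21.975 pos [525.97 196.67 164.92] F [0.5 0.6 3.7] M [-0.08 -0.01 -0.01] yaw -6.6 tilt [0.0001 0.0005] w 14.8 j6 0.26
```

Request:
move_arm(commands=[0, 0, -0.06, 0, 0, -0.23, -1, 0, 0, -0.06, 0, 0, -0.23, -1, 0, 0, -0.06, 0, 0, -0.23, -1, 0, 0, 0, 0, 0, 0, -1])

```text
t: 22.48
position: [0.526, 0.1967, 0.1642]
ee_rot: [0.0, 0.804, 0.595, 0.0]
ft_force: [0.3, -1.3, 2.5]
gripper_width: 0.0153
```

```bash
python3 st.py
```

```text
t 22.475 pos [525.96 196.69 164.23] F [ 0.3 -1.3  2.5] M [-0.1   0.04  0.04] yaw -16.9 tilt [0.0002 0.0004] w 15.3 j6 0.44
```

Request:
move_arm(commands=[0, 0, -0.06, 0, 0, -0.23, -1, 0, 0, -0.06, 0, 0, -0.23, -1, 0, 0, -0.06, 0, 0, -0.23, -1, 0, 0, 0, 0, 0, 0, -1])

```text
t: 22.98
position: [0.526, 0.1967, 0.1635]
ee_rot: [0.0, 0.854, 0.521, 0.0]
ft_force: [-0.2, 0.2, 3.1]
gripper_width: 0.0155
```

```bash
python3 st.py
```

```text
t 22.975 pos [525.95 196.69 163.54] F [-0.2  0.2  3.1] M [-0.11  0.03 -0.03] yaw -27.2 tilt [0.0002 0.0004] w 15.5 j6 0.62
```

Request:
move_arm(commands=[0, 0, -0.06, 0, 0, -0.23, -1, 0, 0, -0.06, 0, 0, -0.23, -1, 0, 0, -0.06, 0, 0, -0.23, -1, 0, 0, 0, 0, 0, 0, -1])

```text
t: 23.48
position: [0.5259, 0.1967, 0.1628]
ee_rot: [0.0, 0.897, 0.442, 0.0]
ft_force: [0.3, -0.4, 4.0]
gripper_width: 0.0154
```

```bash
python3 st.py
```

```text
t 23.475 pos [525.94 196.68 162.85] F [ 0.3 -0.4  4. ] M [-0.05  0.07  0.07] yaw -37.6 tilt [0.0002 0.0003] w 15.4 j6 0.8
```

Request:
move_arm(commands=[0, 0, -0.05, 0, 0, -0.2, -1, 0, 0, 0, 0, 0, 0, -1])

```text
t: 23.72
position: [0.5259, 0.1967, 0.1627]
ee_rot: [0.0, 0.908, 0.419, 0.0]
ft_force: [-0.2, -0.6, 4.1]
gripper_width: 0.0154
```

```bash
python3 st.py
```

```text
t 23.725 pos [525.93 196.68 162.67] F [-0.2 -0.6  4.1] M [-0.1   0.07 -0.04] yaw -40.4 tilt [0.0003 0.0003] w 15.4 j6 0.85
```

Request:
move_arm(commands=[0, 0, -0.04, 0, 0, -0.15, -1, 0, 0, 0, 0, 0, 0, -1])

```text
t: 23.98
position: [0.5259, 0.1967, 0.1625]
ee_rot: [0.0, 0.916, 0.401, 0.0]
ft_force: [-0.1, 0.2, 4.6]
gripper_width: 0.0151
```

```bash
python3 st.py
```

```text
t 23.975 pos [525.93 196.68 162.47] F [-0.1  0.2  4.6] M [-0.08  0.09  0.07] yaw -42.7 tilt [0.0002 0.0003] w 15.1 j6 0.89
```

Request:
move_arm(commands=[0, 0, -0.04, 0, 0, -0.12, -1, 0, 0, 0, 0, 0, 0, -1])

```text
t: 24.22
position: [0.5259, 0.1967, 0.1623]
ee_rot: [0.0, 0.924, 0.382, 0.0]
ft_force: [0.2, -0.8, 4.9]
gripper_width: 0.0148
```

```bash
python3 st.py
```

```text
t 24.225 pos [525.9  196.66 162.3 ] F [ 0.2 -0.8  4.9] M [-0.13  0.07  0.05] yaw -45.0 tilt [0.0002 0.0002] w 14.8 j6 0.93
```

Request:
move_arm(commands=[0, 0, -0.04, 0, 0, -0.12, -1, 0, 0, 0, 0, 0, 0, -1])

```text
t: 24.48
position: [0.5259, 0.1967, 0.1622]
ee_rot: [0.0, 0.931, 0.364, 0.0]
ft_force: [-1.1, -0.9, 4.8]
gripper_width: 0.0149
```

```bash
python3 st.py
```

```text
t 24.475 pos [525.9  196.65 162.16] F [-1.1 -0.9  4.8] M [-0.12 -0.01  0.02] yaw -47.3 tilt [0.0002 0.0002] w 14.9 j6 0.97
```

Request:
move_arm(commands=[0, 0, -0.03, 0, 0, -0.1, -1, 0, 0, 0, 0, 0, 0, -1])

```text
t: 24.72
position: [0.5258, 0.1967, 0.162]
ee_rot: [0.0, 0.937, 0.349, 0.0]
ft_force: [-0.5, -0.2, 4.3]
gripper_width: 0.0152
```

```bash
python3 st.py
```

```text
t 24.725 pos [525.84 196.68 162.03] F [-0.5 -0.2  4.3] M [-0.09  0.03  0.11] yaw -49.1 tilt [0.0001 0.0001] w 15.2 j6 1.0
```

Request:
move_arm(commands=[0, 0, -0.03, 0, 0, -0.1, -1, 0, 0, 0, 0, 0, 0, -1])

```text
t: 24.98
position: [0.5257, 0.1967, 0.1619]
ee_rot: [-0.0, 0.942, 0.334, -0.0]
ft_force: [-0.9, 0.4, 5.5]
gripper_width: 0.015
```

```bash
python3 st.py
```

```text
t 24.975 pos [525.66 196.75 161.92] F [-0.9  0.4  5.5] M [-0.14  0.17  0.05] yaw -50.9 tilt [-0.0002 -0.0002] w 15.0 j6 1.03
```

Request:
move_arm(commands=[0, 0, -0.03, 0, 0, -0.1, -1, 0, 0, 0, 0, 0, 0, -1])

```text
t: 25.22
position: [0.5255, 0.1967, 0.1619]
ee_rot: [-0.0, 0.947, 0.32, -0.0]
ft_force: [-1.2, 0.1, 4.9]
gripper_width: 0.0155
```

```bash
python3 st.py
```

```text
t 25.225 pos [525.47 196.68 161.87] F [-1.2  0.1  4.9] M [-0.17  0.32  0.18] yaw -52.6 tilt [-0.0006 -0.0003] w 15.5 j6 1.06
```

Request:
move_arm(commands=[0, 0, -0.03, 0, 0, 0, -1, 0, 0, 0, 0, 0, 0, -1])

```text
t: 25.48
position: [0.5254, 0.1966, 0.1618]
ee_rot: [0.0, 0.952, 0.306, -0.0]
ft_force: [-2.1, -1.0, 5.5]
gripper_width: 0.0152
```

```bash
python3 st.py
```

```text
t 25.475 pos [525.39 196.61 161.83] F [-2.1 -1.   5.5] M [-0.16  0.39  0.32] yaw -54.3 tilt [-0.001  -0.0002] w 15.2 j6 1.09
```

Request:
move_arm(commands=[0, 0, -0.03, 0, 0, 0, -1, 0, 0, 0, 0, 0, 0, -1])

```text
t: 25.72
position: [0.5254, 0.1966, 0.1618]
ee_rot: [0.0, 0.956, 0.292, -0.0]
ft_force: [-1.9, -1.2, 5.7]
gripper_width: 0.0148
```

```bash
python3 st.py
```

```text
t 25.725 pos [525.39 196.58 161.84] F [-1.9 -1.2  5.7] M [-0.15  0.37  0.45] yaw -56.0 tilt [-0.001 -0.   ] w 14.8 j6 1.12
```

The torque is now building to 0.45 N·m with no further sinking, so the cap is against its stops. I'll back the torque off, release and rise.

Request:
move_arm(commands=[0, 0, 0.04, 0, 0, 0.4, -1, 0, 0, 0, 0, 0, 0, -0.7, 0, 0, 0, 0, 0, 0, -0.4, 0, 0, 0, 0, 0, 0, -0.4])

```text
t: 26.22
position: [0.5252, 0.1968, 0.1613]
ee_rot: [-0.0, 0.95, 0.311, -0.001]
ft_force: [0.0, -0.4, -0.1]
gripper_width: 0.0269
```

```bash
python3 st.py
```

```text
t 26.225 pos [525.25 196.76 161.25] F [ 0.  -0.4 -0.1] M [ 0.03  0.05 -0.02] yaw -53.8 tilt [-0.001 -0.001] w 26.9 j6 1.08
```

Request:
move_arm(commands=[0, 0, 0, 0, 0, 5, -0.4, 0, 0, 0, 0, 0, 15, -0.4, 0, 0, 0, 0, 0, 30, -0.2, 0, 0, 0, 0, 0, 30, 0, 0, 0, 0, 0, 0, 0, 0])

```text
t: 26.85
position: [0.5278, 0.1971, 0.2461]
ee_rot: [0.001, 0.95, 0.311, 0.004]
ft_force: [0.7, -0.1, 0.2]
gripper_width: 0.0456
```

Request:
move_arm(commands=[0, 0, 0, -20, -22, 10, 0, 0, 0, 0, -20, -22, 0, 0, 0, 0, 0, 0, 0, 0, 0, 0, 0, 0, 0, 0, 0, 0])

```text
t: 27.35
position: [0.4859, 0.1531, 0.2516]
ee_rot: [-0.0, 0.95, 0.311, -0.0]
ft_force: [0.3, 0.1, -0.1]
gripper_width: 0.046
```

```bash
python3 st.py; python3 - <<'E'
from h import *
snap('wrist','wrist11.png')
im,m=snap('scene','scene11.png'); im2,m2=snap('side','side11.png')
cv2.imwrite('pics/11.png',np.hstack([cv2.resize(im[165:265,280:350],None,fx=5.5,fy=5.5,interpolation=2),cv2.resize(im2[85:165,200:256],None,fx=6.875,fy=6.875,interpolation=2)]))
E
```

```text
t 27.35 pos [485.93 153.08 251.6 ] F [ 0.3  0.1 -0.1] M [ 0.02  0.04 -0.01] yaw -53.8 tilt [-0.0002 -0.0006] w 46.0 j6 1.01
```

View pics/11.png

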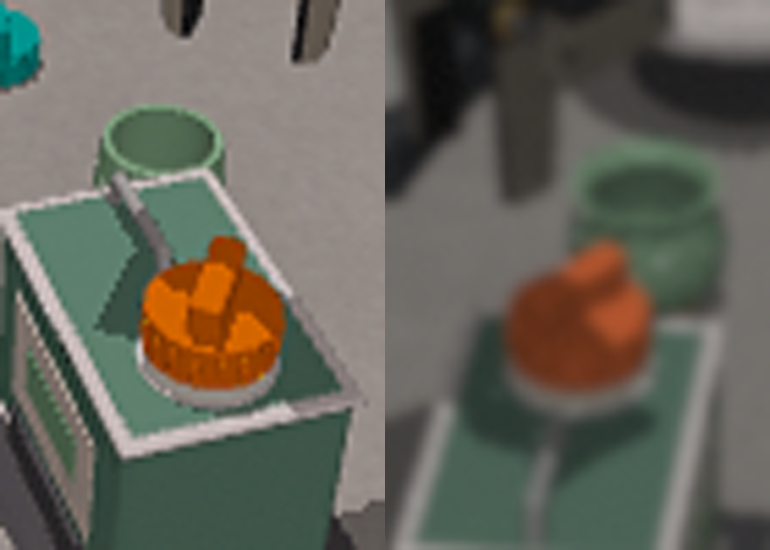

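View pics/wrist11.png

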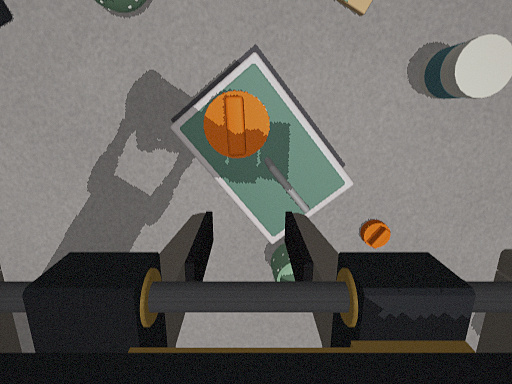

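```bash
python3 - <<'E'
from h import *
for n in ('scene','side'):
    r={}
    for k in ('9','10','11'):
        im,K,T=load(n+k); d=im[:,:,2].astype(float)-im[:,:,0]; tc=[]
        u0=int(proj(K,T,(.526,.1966,.17))[0]); v0=int(proj(K,T,(.526,.1966,.175))[1])
        for u in range(u0-4,u0+5):
            c=d[:,u]; v=v0
            while c[v]>50: v+=1
            tc.append(v-1+(c[v-1]-50)/(c[v-1]-c[v]))
        r[k]=np.mean(tc); 
    s=[proj(K,T,(.526,.1966,z))[1] for z in (.16,.17)]; sc=(s[0]-s[1])/10
    print(n,r,'drop mm 9->10',(r['10']-r['9'])/sc,'10->11',(r['11']-r['10'])/sc)
    im,K,T=load(n+'11'); 
im,K,T=load('wrist11'); hsv=cv2.cvtColor(im,cv2.COLOR_BGR2HSV); mk=cv2.inRange(hsv,(4,150,60),(20,255,255))
nn,l,s,c=cv2.connectedComponentsWithStats(mk); i=[i for i in range(1,nn) if 200<c[i][0]<270 and c[i][1]<160 and s[i,4]>800][0]
e=cv2.fitEllipse(max(cv2.findContours((l==i).astype('uint8'),0,1)[0],key=len)); print(e,plane(K,T,*e[0],.168))
E
```

```text
scene {'9': np.float64(225.43304703899295), '10': np.float64(233.2265770684494), '11': np.float64(235.3778196879079)} drop mm 9->10 26.380633617195194 10->11 7.281827766254016
side {'9': np.float64(132.32453230344538), '10': np.float64(138.9969347591162), '11': np.float64(141.0375152142543)} drop mm 9->10 25.06687564515296 10->11 7.666050849406478
((236.08815002441406, 123.91527557373047), (64.817138671875, 66.5334701538086), 162.05892944335938) [0.52656672 0.196406   0.168     ]
```

```bash
python3 - <<'E'
from h import *
for n in ('scene','side'):
  for t in (.3,.45,.6):
    r={}
    for k in ('9','10','11'):
        im,K,T=load(n+k); im=im.astype(float); d=(im[:,:,2]-im[:,:,0])/(im[:,:,2]+im[:,:,0]+1); tc=[]
        u0=int(proj(K,T,(.526,.1966,.17))[0]); v0=int(proj(K,T,(.526,.1966,.175))[1])
        for u in range(u0-6,u0+7):
            c=d[:,u]; v=v0
            while c[v]>t: v+=1
            tc.append(v-1+(c[v-1]-t)/(c[v-1]-c[v]))
        r[k]=np.mean(tc)
    g=lambda z:np.mean([proj(K,T,(.526,.1966,z))[1]])
    f=lambda z:max(proj(K,T,(.526+.031*np.cos(a),.1966+.031*np.sin(a),z))[1] for a in np.linspace(0,6.28,200))
    z0=.1796; off=r['9']-f(z0); from scipy.optimize import brentq
    print(n,t,{k:round(1e3*brentq(lambda z:f(z)+off-r[k],.1,.25)+22-165,2) for k in r})
E
```

```text
scene 0.3 {'9': 36.6, '10': 10.75, '11': 3.02}
scene 0.45 {'9': 36.6, '10': 10.77, '11': 3.07}
scene 0.6 {'9': 36.6, '10': 10.77, '11': 3.12}
side 0.3 {'9': 36.6, '10': 11.95, '11': 3.74}
side 0.45 {'9': 36.6, '10': 11.87, '11': 3.62}<stdin>:11: RuntimeWarning: divide by zero encountered in scalar divide
Traceback (most recent call last):
ValueError: f(a) and f(b) must have different signs
```

The cap is home. The angle turned (about 81°) and the sink (5.6 mm) match the thread, and the torque rose at the stop with no further sinking. The gripper is clear, so I'm handing in.

```bash
python3 -c "
from workcell import hand_in
print(hand_in())"
```

```text
the job is handed in; nothing more can be done
None
```

I screwed the larger orange cap onto the neck until it met its stops, then released it and handed in at about 27.5 s. The interface gave no verdict.

**What I did:**
- **Grasp and placing:** I gripped the cap by its wing and set it level on the neck. It met the threads about 11 mm above the mouth.
- **Backward turn:** I turned it about 73° anticlockwise. Near 70° the upward force vanished, and I lowered the cap about 6 mm until it seated about 8 mm above the mouth.
- **Screwing home:** I turned it about 81° clockwise and it sank 5.6 mm. Torque then rose to 0.45 N·m with no further sinking.
- **Forces:** The wrist force readings stayed under about 6 N.

**Last checks:**
- **Height from the arm:** The arm's own readings put the cap at 2.4 mm above the mouth at the stop.
- **Height from the cameras:** These disagreed somewhat. The scene view gave about 3.1 mm and the side view about 3.7 mm, just over the 3.5 mm limit. The side view also read about 0.9 mm high against the arm at first contact, so I trusted the arm and the torque at the stop.
- **Position:** The wrist camera put the cap centre within about 1 mm of my estimate of the neck's axis.
- **Level and surroundings:** The cap looked level. I saw no bystander moved, but I did not measure them. The gripper was clear of everything.

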